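# Make up two router set-up kits in shadow-foam trays

### The job

Make up the two router set-up kits in the foam-lined trays. Into the tray with the red foam under its cutouts go the red-ringed cutter, the collet and the spindle nut; into the tray with the blue foam go the blue-ringed cutter and the hex key. Each part goes into the cutout of its own shape, the same way up as it stands or lies now, down on the cutout's floor (the collet and the nut are a snug fit and must be pressed home); let everything go, and do not push the other tools about.

Things in the scene. Friction and masses are not known exactly. Their poses are not given: they have to be found in the camera images.
- red_cutter: Router cutter lying on its side, 13 x 72 mm, 13 mm high, about 70 g: grey shank, narrow red ring round the middle, dark cutting end. Origin: middle of its length and width, at its underside; y along its length, z up. Grip it across its width (x) at the middle.
- blue_cutter: Router cutter lying on its side, 13 x 72 mm, 13 mm high, about 70 g: grey shank, narrow blue ring round the middle, dark cutting end. Origin: middle of its length and width, at its underside; y along its length, z up. Grip it across its width (x) at the middle.
- collet: Steel-grey spring collet standing on its narrow end, 37 mm high, about 60 g, round about z: 18 mm across at the foot, widening to a straight 26 mm collar at 24 to 33 mm height. Origin: centre of the underside, z up. Grip the collar with the fingertips over 15 mm above the underside: the seated collet stands 23 mm out of the foam.
- spindle_nut: Whitish spindle nut lying flat, 50 mm across, 28 mm high, about 0.26 kg, round about z: a 50 mm cylinder with dark slots up to 17 mm height, above it a cone to 38 mm. Origin: centre of the underside, z up. Grip it round the cylinder.
- hex_key: Black L-shaped hex key lying flat, 36 x 99 mm, 9 mm high, about 50 g. Origin: middle of that outline, at the underside, z up. Long arm 8 mm wide along y at x = -14 mm, from y = -44 to 49 mm; short arm 11 mm wide along x at y = -44 mm, to x = 18 mm. Grip the long arm across x near y = -5 mm.
- red_tray: Fixed grey tray, 142 (x) x 192 (y) mm, 24 high; origin under its middle, on the bench. Black foam, top at z 22, cut through to red: cutout floors at z 8. Seated origins (x, y mm): cutter (32, 0) along y, either way round; nut (-34, 38); collet (-34, -50). Floor-deep finger notches: cutter 66 in x by 36; nut 98 in y by 36; collet none. Nut, collet: springy foam, 5 to 10 N push for the last 5 mm.
- blue_tray: Fixed grey tray, 142 (x) x 192 (y) mm, 24 high; origin under its middle, on the bench. Black foam, top at z 22, cut through to blue: cutout floors at z 8. Seated origins (x, y mm): cutter (33, 38) along y, either way round; hex key (-14, -26), axes along the tray's. Floor-deep finger notches, 66 in x by 36, at the cutter's middle and at (-28, -31) on the key's long arm. 2 mm play, no force.
- nut_wrench: Spindle-nut wrench with dark jaw and red grip, 54 x 237 x 12 mm, near the front edge of the bench. Bystander: leave it where it lies. Origin at its underside, near its middle.
- tape_measure: Yellow pocket tape measure, 38 x 90 x 66 mm. Bystander: leave it where it lies. Origin at its underside, near its middle.
- stubby_driver: Black folding bit driver, 35 x 148 x 26 mm. Bystander: leave it where it lies. Origin at its underside, near its middle.
Not all that is in view belongs to the job. Leave any purple look-alike of the blue_cutter alone.

How it is judged:
By the outcome, as a careful person would: the job done as asked, in the order asked, and still so for the second after the job is handed in, with the robot touching nothing.
It also fails if it takes over 120 s, if anything falls off the work surface, if the arm or the gripper's body presses on something with over 40 N, if the wrist force passes 120 N, or if a joint passes its speed limit or range.

### The arm

A 7-joint arm with a two-finger parallel gripper is mounted at the origin on a cart in front of the work surface, level with it; the furniture and walls round the work are solid. World frame = base frame: x ahead of the robot, y to its left, z up, the work surface at z = 0. Lengths are in m, angles in rad, forces in N, time in s.
With the tool pointing down it reaches from about 0.425 to 0.875 m from the base axis. Payload 4.7 kg.
Tool frame: the origin (TCP) lies at the very end of the fingers, on their centre line; the grasp point (between the pads) lies 19 mm behind it; z points along the fingers, y is the line along which they close (so a half turn about z gives the same grasp; the last joint's range is limited). The gripper opens to 87 mm and grips with 3 to 60 N. Pads are 19 mm wide; open, the fingers measure 117 mm over their backs; the gripper's body (75 mm by 190 mm) begins 51 mm behind the grasp point.
Start: joints at [-1.231, 0.321, -0.07, 1.45, 0.023, 1.371, -0.057], TCP at [0.208, 0.616, 0.223] pointing down, gripper open.
Joint ranges: [-2.86, 2.86], [-0.3, 2.09], [-1.38, 1.24], [0.06, 2.45], [-1.56, 4.7], [0.09, 2.05], [-2.69, 2.69]. Speed limits (rad/s): [2.57, 2.57, 3.14, 3.14, 3.14, 3.14, 3.14].

### API

Orientations are given as a rotation vector (axis times angle).
In Python, from bench import ctrl gives the robot as it stands.
- The arm moves only by the shell command python3 -m jog 'ROWS' [FORCE]. ROWS is JSON, a list that holds one entry, the list of rows, each a list of 7 numbers: the shift along the tool's x, y, z in mm, then the turn, a rotation vector about the tool's x, y, z in degrees, then the finger opening in mm, from 0 to 87. A call has 1 to 10 rows; each row is the pose to reach, as a shift and turn from the pose commanded when the call began, along the tool's axes at that moment; what a row does not reach only later rows make up. A row lasts 1/10 s, in which the tool goes at most 50 mm and 8.59 degrees, less where a joint would pass 70% of its speed; a pose out of reach is approached as far as the arm can. A call with a gripper value outside its range is refused whole. The fingers move at their own pace and stop on an object; FORCE is the grip in N (left out, the last holds). Time passes only in rows, so rows that repeat a pose let the fingers close. It gives the time, the measured TCP pose, the force, the opening and the grip force at its end, in the units of the state.
- ctrl.get_state(): the state, without advancing time (a new reading comes with each control period).
- ctrl.get_image(name): name is "scene" or "top" or "wrist"; returns a dict with "image" (400x640x3 uint8, red, green, blue), "depth" (400x640 float32, m along the optical axis (not along the pixel's ray), 0 where there is no reading), "fov_y" (degrees; the focal length in pixels is half the picture's height over the tangent of half this angle, whatever the lens; pixels are square), "cx", "cy" (the principal point, pixels), "k1" (the pictures are not rectified: a ray, as slopes to the right and down, at radius r is drawn at 1 + k1 r^2 times it, then the intrinsics apply), "rvec" (rotation vector, rad) and "tvec" (3), from world to camera coordinates, as OpenCV has them. Camera axes: x right, y down, z forward; pixel columns grow to the right and rows downward; lengths in m; the calibration is good to about 2 mm. A picture is of the moment at which its call begins.
- ctrl.close_job(): hands the job in; it is judged then, once.
The state is a dict: "time": time; "joint_positions": joint angles; "qd": joint speeds; "joint_torque": joint torques, N m; "position": TCP position; "tool_rot": TCP orientation; "ft_force": force on the tool from outside, world axes, zero at the start; "torque": the same for the moment, N m; "grip_width": opening from 0.0 (shut) to 1.0 (fully open); "grip_force": force on a finger pad.
Only numpy, scipy, OpenCV 4.12 (cv2) and the standard library are available. Lean on these libraries where they do the work, as an engineer would, in place of code of your own. Each camera call takes 0.05 s, during which the arm holds its last target. There are 200 camera calls.

## Working session

There is one attempt and no reset: what is moved stays moved. The work goes in short steps, Python scripts to look and compute and a shell command to move; the robot and the scene stay as the last step left them, time stands still between calls to the robot, and variables do not carry over. Pictures are saved under pics/ and viewed, at most 18 in all, crops included, and the job is handed in when it is done.

```bash
ls; mkdir -p pics; cat > h.py <<'E'
import numpy as np, cv2, pickle
from bench import ctrl
from scipy.spatial.transform import Rotation as R
def grab(n):
    d=ctrl.get_image(n); pickle.dump(d,open(f'pics/{n}.pkl','wb')); return d
def load(n): return pickle.load(open(f'pics/{n}.pkl','rb'))
def save(im,name): cv2.imwrite('pics/'+name,cv2.cvtColor(np.ascontiguousarray(im),cv2.COLOR_RGB2BGR))
def cloud(d):
    """world xyz per pixel"""
    h,w=d['depth'].shape; f=h/2/np.tan(np.radians(d['fov_y'])/2)
    u,v=np.meshgrid(np.arange(w),np.arange(h))
    K=np.array([[f,0,d['cx']],[0,f,d['cy']],[0,0,1.]])
    p=cv2.undistortPoints(np.stack([u,v],-1).reshape(-1,1,2).astype(float),K,np.array([d['k1'],0,0,0.])).reshape(h,w,2)
    z=d['depth'][...,None]
    P=np.concatenate([p*z,z],-1)
    Rm=cv2.Rodrigues(np.array(d['rvec'],float))[0]
    W=(P-np.array(d['tvec']).ravel())@Rm
    W[d['depth']==0]=np.nan
    return W
def ray_at(d,uv,z):
    """world point on plane z seen at pixel uv"""
    h=d['depth'].shape[0]; f=h/2/np.tan(np.radians(d['fov_y'])/2)
    K=np.array([[f,0,d['cx']],[0,f,d['cy']],[0,0,1.]])
    p=cv2.undistortPoints(np.array(uv,float).reshape(-1,1,2),K,np.array([d['k1'],0,0,0.])).reshape(-1,2)
    Rm=cv2.Rodrigues(np.array(d['rvec'],float))[0]
    r=np.c_[p,np.ones(len(p))]@Rm; c=-Rm.T@np.array(d['tvec']).ravel()
    return c+r*((z-c[2])/r[:,2])[:,None]
def go(xy,z,yaw=None):
    """print tool-frame shift (mm) to world target, and turn; yaw=direction (deg) of closing line in world"""
    s=ctrl.get_state(); Rt=R.from_rotvec(s['tool_rot']); M=Rt.as_matrix()
    t=np.array([*xy,z])-s['position']
    print('shift',np.round(M.T@t*1000,1),'tcp',np.round(s['position'],4))
    if yaw is not None:
        cur=np.degrees(np.arctan2(M[1,1],M[0,1]))
        for k in (0,180,-180):
            y=np.radians(yaw+k); Y=np.array([np.cos(y),np.sin(y),0]);Z=np.array([0,0,-1.]);X=np.cross(Y,Z)
            print('turn',np.round(np.degrees((Rt.inv()*R.from_matrix(np.c_[X,Y,Z])).as_rotvec()),1),'from',round(cur,1),'q7',round(np.degrees(s['joint_positions'][6]),1))
E
python3 - <<'E'
from h import *
s=ctrl.get_state(); print({k:np.round(v,3) for k,v in s.items()})
print(np.round(R.from_rotvec(s['tool_rot']).as_matrix(),3))
for n in('top','scene','wrist'):
    d=grab(n); save(d['image'],n+'0.png')
    print(n,d['fov_y'],d['cx'],d['cy'],d['k1'])
E
```

```text
pics
{'time': np.float64(0.0), 'joint_positions': array([-1.231,  0.322, -0.07 ,  1.452,  0.023,  1.371, -0.057]), 'qd': array([-0.001,  0.   ,  0.002, -0.   ,  0.002, -0.001, -0.001]), 'joint_torque': array([-0.0000e+00, -4.9129e+01, -4.0400e-01, -3.1253e+01, -6.4000e-02,
        4.4000e-02,  0.0000e+00]), 'position': array([0.208, 0.615, 0.221]), 'tool_rot': array([-5.09e-01, -3.10e+00,  3.00e-03]), 'ft_force': array([-0.508,  1.002,  0.078]), 'torque': array([-0.008, -0.024,  0.031]), 'grip_force': np.float64(0.0), 'grip_width': np.float64(1.0)}
[[-0.947  0.32  -0.001]
 [ 0.32   0.947 -0.002]
 [-0.    -0.002 -1.   ]]
top 54.90876850470439 320.9613387600357 199.845860729652 -0.018415867738286424
scene 53.299210452623555 317.00586464068675 198.9621759615 -0.023207104000351066
wrist 71.12600126274613 318.490940509423 206.28214482742376 -0.011209597862322604
```

View pics/top0.png

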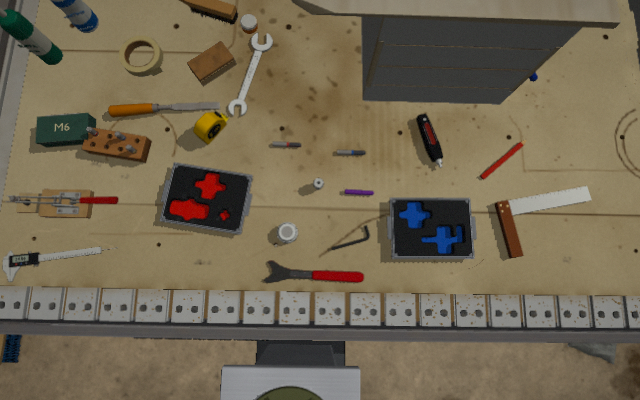

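View pics/scene0.png

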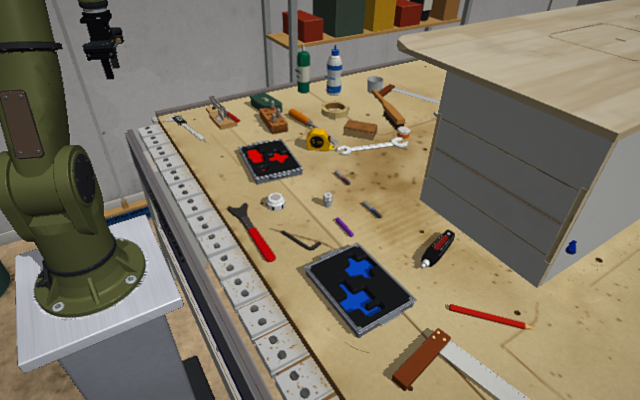

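Top view: cutters at about (286,144) and (349,152), and a purple look-alike at (358,192). The collet is at (318,184), the nut at (287,233), the hex key at (350,238). The red tray is centred at (207,198) and the blue tray at (431,228). Next is a close crop to tell the cutters apart.

```bash
python3 - <<'E'
from h import *
d=load('top'); W=cloud(d)
im=cv2.resize(d['image'][125:265,155:480],None,fx=2.4,fy=2.4,interpolation=cv2.INTER_CUBIC); save(im,'crop1.png')
for n,uv in dict(c1=(286,144),c2=(349,152),pur=(358,192),collet=(318,182),nut=(287,231),key=(350,240),red=(207,198),blue=(431,228),bench=(320,215),cab=(420,20),tape=(210,125),drv=(428,140),wr=(310,275)).items():
    print(n,np.round(W[uv[1],uv[0]],3))
# object masks by height
Z=W[...,2]
m=((Z>0.005)&(Z<0.06)).astype(np.uint8); 
n,l,st,c=cv2.connectedComponentsWithStats(m)
for i in range(1,n):
    if st[i,4]>25:
        P=W[l==i]; r=cv2.minAreaRect((P[:,:2]*1000).astype(np.float32))
        print(np.round(c[i]),st[i,4],'ctr',np.round(r[0]),'sz',np.round(r[1]),'a',round(r[2],1),'z',np.round(np.percentile(P[:,2],[10,50,98]),3))
E
```

```text
c1 [0.684 0.03  0.012]
c2 [ 0.667 -0.129  0.009]
pur [ 0.564 -0.152  0.012]
collet [ 0.585 -0.052  0.021]
nut [0.461 0.019 0.03 ]
key [ 0.446 -0.134 -0.003]
red [0.539 0.216 0.02 ]
blue [ 0.477 -0.328  0.017]
bench [ 0.506 -0.059  0.002]
cab [ 0.812 -0.228  0.329]
tape [0.71  0.21  0.063]
drv [ 0.698 -0.326  0.027]
wr [ 0.36  -0.038  0.011]
[213.   9.] 830 ctr [1062.  255.] sz [158.  36.] a 74.5 z [0.012 0.039 0.046]
[636.  20.] 278 ctr [1050. -929.] sz [ 10. 187.] a 87.9 z [0.009 0.016 0.031]
[86. 22.] 427 ctr [1006.  569.] sz [37. 61.] a 44.0 z [0.013 0.036 0.058]
[249.  23.] 280 ctr [1019.  142.] sz [45. 44.] a 3.6 z [0.011 0.028 0.032]
[426.  92.] 1584 ctr [ 849. -289.] sz [442. 207.] a 56.6 z [0.012 0.034 0.059]
[251.  72.] 722 ctr [878. 130.] sz [ 57. 249.] a 76.2 z [0.006 0.008 0.012]
[141.  56.] 985 ctr [920. 422.] sz [109. 106.] a 4.4 z [0.01  0.023 0.027]
[51. 54.] 364 ctr [913. 650.] sz [31. 57.] a 54.9 z [0.01  0.034 0.058]
[212.  63.] 1197 ctr [899. 232.] sz [ 67. 109.] a 37.0 z [0.017 0.033 0.037]
[154. 108.] 909 ctr [775. 348.] sz [ 29. 267.] a 6.8 z [0.008 0.021 0.031
[... 589 characters left out ...]
0.025 0.036 0.04 ]
[533. 211.] 2012 ctr [ 502. -627.] sz [140. 249.] a 11.4 z [0.007 0.01  0.02 ]
[ 55. 203.] 1835 ctr [521. 578.] sz [210.  70.] a 89.8 z [0.014 0.019 0.059]
[358. 192.] 143 ctr [ 566. -153.] sz [72. 13.] a 89.3 z [0.007 0.01  0.015]
[431. 228.] 5150 ctr [ 479. -327.] sz [149. 216.] a 1.0 z [0.008 0.021 0.025]
[286. 232.] 352 ctr [460.  22.] sz [48. 48.] a 0.7 z [0.018 0.026 0.031]
[353. 240.] 139 ctr [ 443. -137.] sz [ 31. 103.] a 34.5 z [0.006 0.007 0.011]
[ 24. 260.] 335 ctr [384. 647.] sz [37. 73.] a 4.2 z [0.006 0.007 0.011]
[313. 274.] 989 ctr [371. -47.] sz [ 51. 233.] a 1.6 z [0.006 0.009 0.014]
[289. 394.] 612 ctr [99.  3.] sz [ 27. 143.] a 0.6 z [0.01  0.013 0.017]
```

View pics/crop1.png

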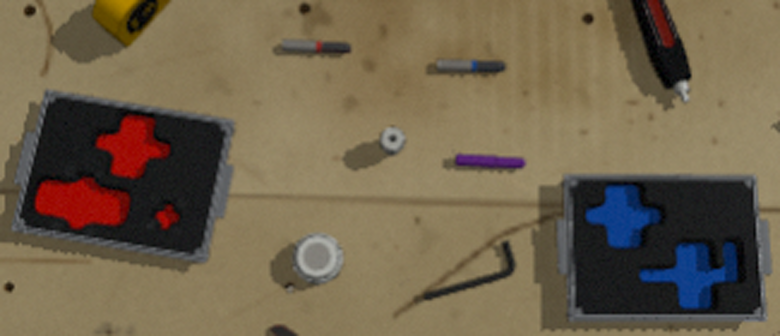

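Red cutter: top-view pixel (286,144), with a red ring. Blue cutter: (350,152), with a blue ring. (358,192) is all purple, so I leave it alone. Both trays have their +x pointing away from the robot.

```bash
python3 - <<'E'
from h import *
s=ctrl.get_state(); d=load('wrist'); Rm=cv2.Rodrigues(np.array(d['rvec'],float))[0]; c=-Rm.T@np.array(d['tvec']).ravel()
M=R.from_rotvec(s['tool_rot']).as_matrix()
print('cam in tool',M.T@(c-s['position'])); print('cam axes in tool\n',np.round(M.T@Rm.T,3))
go((0.60,0.05),0.22,-2.7)
E
```

```text
cam in tool [ 8.54193440e-02 -9.69878766e-05 -1.62449623e-01]
cam axes in tool
 [[-0.001 -0.952 -0.306]
 [ 1.    -0.001 -0.001]
 [ 0.    -0.306  0.952]]
shift [-552.4 -410.2    2.4] tcp [0.208  0.6154 0.2217]
turn [-0.1  0.1 74. ] from 71.3 q7 -3.3
turn [-1.00e-01 -1.00e-01 -1.06e+02] from 71.3 q7 -3.3
turn [-1.00e-01 -1.00e-01 -1.06e+02] from 71.3 q7 -3.3
```

```bash
P='[-552,-410,0,0,0,74,87]'; python3 -m jog '[[[-276,-205,0,0,0,37,87],[-276,-205,0,0,0,37,87],[-276,-205,0,0,0,37,87],[-276,-205,0,0,0,37,87],[-276,-205,0,0,0,37,87],[-276,-205,0,0,0,37,87],[-552,-410,0,0,0,74,87],[-552,-410,0,0,0,74,87],[-552,-410,0,0,0,74,87],[-552,-410,0,0,0,74,87]]]' && python3 -c "
from h import *
go((0.60,0.05),0.22,-2.7)"
```

```text
time: 1.15
position: [0.4936, 0.2031, 0.2226]
tool_rot: [-2.229, -2.214, -0.001]
ft_force: [1.2, 0.7, 0.6]
grip_width: 1.002
grip_force: 0.0
shift [-152.3  107.5    2.5] tcp [0.4936 0.2031 0.2226]
turn [ 0.  -0.   2.3] from -0.4 q7 -24.2
turn [   0.     0.  -177.7] from -0.4 q7 -24.2
turn [   0.     0.  -177.7] from -0.4 q7 -24.2
```

```bash
python3 - <<'E'
from h import *
d=grab('wrist'); save(d['image'],'w_red.png')
E
python3 -m jog '[[[-152,107,0,0,0,0,87],[-152,107,0,0,0,2,87],[-152,107,0,0,0,2,87],[-152,107,0,0,0,2,87],[-152,107,0,0,0,2,87],[-152,107,0,0,0,2,87],[-152,107,0,0,0,2,87]]]'
python3 - <<'E'
from h import *
import shutil; shutil.move('pics/wrist.pkl','pics/wred.pkl')
d=grab('wrist'); save(d['image'],'w_parts.png'); shutil.move('pics/wrist.pkl','pics/wparts.pkl')
E
```

```text
time: 1.9
position: [0.5992, 0.0546, 0.2221]
tool_rot: [-2.257, -2.183, 0.0]
ft_force: [0.4, -0.1, -0.7]
grip_width: 1.0
grip_force: 0.0
```

View pics/w_red.png

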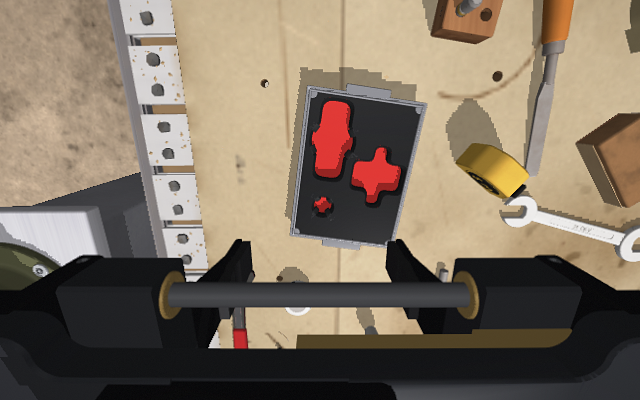

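View pics/w_parts.png

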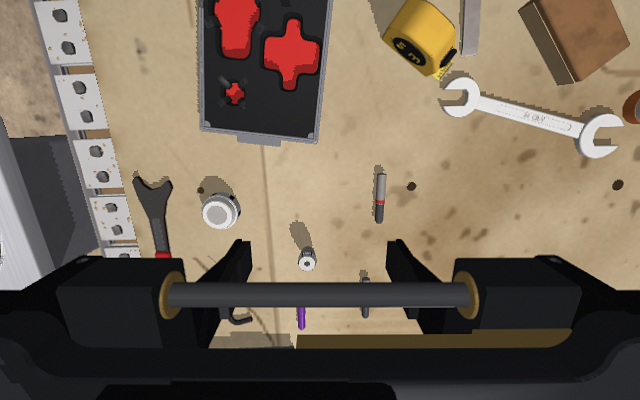

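The first picture shows the red tray whole: cutter cutout (375,175), nut (332,140), collet (322,205). The second shows the nut (221,210), the collet (307,260), the red-ringed cutter (380,194) and the edge of the blue cutter at (365,295).

```bash
cat >> h.py <<'E'
def obj(d,lo,hi,box,zp=None,pr=True):
    """components of pixels with height lo..hi in world box (x0,x1,y0,y1); outline placed on plane zp"""
    W=cloud(d); Z=W[...,2]; x0,x1,y0,y1=box
    m=((Z>lo)&(Z<hi)&(W[...,0]>x0)&(W[...,0]<x1)&(W[...,1]>y0)&(W[...,1]<y1)).astype(np.uint8)
    n,l,st,c=cv2.connectedComponentsWithStats(m); out=[]
    for i in range(1,n):
        if st[i,4]<40: continue
        v,u=np.nonzero(l==i)
        P=ray_at(d,np.c_[u,v],zp) if zp is not None else W[l==i]
        P=P[:,:2]*1000; r=cv2.minAreaRect(P.astype(np.float32)); 
        if pr: print('px',np.round(c[i]),st[i,4],'mean',np.round(P.mean(0),1),'rect',np.round(r[0],1),np.round(r[1],1),round(r[2],1),'z',np.round(1e3*np.nanpercentile(Z[l==i],[5,50,95]),1))
        out.append((r,P))
    return out
E
python3 - <<'E'
from h import *
import pickle
for n in('wred','wparts','top'):
    d=load(n); print(n,'bench z',np.nanmedian(cloud(d)[...,2]))
    print('rim'); obj(d,.0145,.035,(.44,.65,.1,.34),.0225)
    print('holes'); obj(d,-.01,.0165,(.475,.605,.14,.295),.022)
for n in('wparts',):
    d=load(n)
    print('rc'); obj(d,.005,.02,(.63,.74,-.02,.09))
    print('collet'); obj(d,.028,.05,(.54,.62,-.09,-.01))
    print('nut'); obj(d,.005,.05,(.41,.51,-.03,.07)); obj(d,.024,.05,(.41,.51,-.03,.07))
E
```

```text
wred bench z 0.0014119871945261595
rim
px [356. 168.] 13418 mean [541.1 220.6] rect [538.8 215.7] [215.5 148.8] 81.6 z [19.5 22.5 24.1]
holes
px [332. 143.] 2096 mean [510.1 255.4] rect [511.1 252.3] [83.9 52.1] 89.6 z [ 7.3  8.6 10.3]
px [377. 176.] 1667 mean [569.5 212.4] rect [569.5 211.8] [62.9 65.7] 40.8 z [ 7.4  8.7 11.9]
px [322. 205.] 205 mean [497.9 172.5] rect [497.5 172.6] [22.2 21.2] 34.9 z [ 7.5  8.8 15.7]
wparts bench z 0.0015217729398613769
rim
px [263.  77.] 13039 mean [536.1 185. ] rect [535.4 190.9] [165.8 148.9] 81.6 z [19.1 22.3 23.9]
holes
px [235.  25.] 2029 mean [510.3 241.7] rect [511.1 237.7] [57.1 52. ] 87.8 z [ 7.1  8.5 11.5]
px [291.  53.] 2421 mean [571.1 210.7] rect [571.1 210.1] [62.9 64.6] 39.6 z [ 7.   8.4 11.2]
px [233.  92.] 300 mean [499.4 171. ] rect [499.2 171.1] [21.6 22.7] 37.2 z [ 7.1  8.6 15.4]
top bench z -0.0005265407022908114
rim
px [209. 197.] 3956 mean [541.1 211.8] rect [541.  216.8] [216.1 149.1] 81.8 z [18.6 22.2 25.1]
holes
px [210. 185.] 485 mean [570.9 210.9] rect [571.5 210.4] [61.6 65. ] 38.3 z [ 5.6  8.4 12.9]
px [191. 209.] 559 mean [511.4 251.5] rect [513.3 249.5] [53.8 81.1] 1.2 z [ 5.5  8.6 12.9]
px [224. 214.] 73 mean [499.4 170.8] rect [499.5 170.9] [22.  20.1] 29.6 z [ 6.   8.9 14.9]
rc
px [380. 197.] 436 mean [682.6  29.3] rect [683.2  26.8] [71.8 12.3] 87.9 z [ 8.2 11.9 13.7]
collet
px [307. 262.] 261 mean [578.3 -53. ] rect [578.7 -54.2] [24.3 24.9] 39.2 z [29.  37.  38.4]
nut
px [220. 211.] 1106 mean [463.2  22. ] rect [461.1  19.5] [46.2 50. ] 36.0 z [11.1 27.7 29.4]
px [217. 214.] 742 mean [459.9  19.3] rect [459.8  18.5] [41.3 41.6] 85.4 z [25.6 28.3 29.5]
```

```bash
python3 - <<'E'
from h import *
go((.6845,.029),.05,-2.4)
go((.6845,.029),.003)
d=grab('wrist'); obj(d,.005,.02,(.63,.74,-.02,.09)); obj(d,-.01,.0165,(.475,.605,.14,.295),.022)
E
```

```text
shift [-23.3  86.3 172.2] tcp [0.5992 0.0549 0.2223]
turn [-0.  -0.1  0.5] from -1.9 q7 -4.3
turn [ 1.000e-01 -1.000e-01 -1.795e+02] from -1.9 q7 -4.3
turn [ 1.000e-01 -1.000e-01 -1.795e+02] from -1.9 q7 -4.3
shift [-23.3  86.3 219.2] tcp [0.5992 0.0549 0.2223]
px [380. 198.] 436 mean [682.6  29.5] rect [683.1  26.6] [71.7 12.4] 87.7 z [ 8.2 11.9 13.7]
px [235.  25.] 2038 mean [510.2 241.9] rect [510.7 238. ] [57.1 52.5] 87.8 z [ 7.   8.4 11.6]
px [291.  54.] 2410 mean [571.2 210.7] rect [571.3 210.1] [64.9 62.1] 34.1 z [ 7.1  8.4 11. ]
px [234.  93.] 307 mean [499.4 170.9] rect [499.3 170.4] [22.8 22.3] 34.3 z [ 7.   8.7 15.9]
```

```bash
python3 -m jog '[[[-24,86,150,0,0,0.5,50],[-24,86,150,0,0,0.5,50],[-24,86,150,0,0,0.5,50],[-24,86,150,0,0,0.5,50],[-24,86,200,0,0,0.5,50],[-24,86,219,0,0,0.5,50],[-24,86,219,0,0,0.5,50],[-24,86,219,0,0,0.5,50]]]'
```

```text
time: 2.8
position: [0.6847, 0.0275, 0.0034]
tool_rot: [-2.267, -2.173, -0.0]
ft_force: [-0.2, 0.4, -0.7]
grip_width: 0.574
grip_force: 0.0
```

```bash
python3 -m jog '[[[0,0,0,0,0,0,5],[0,0,0,0,0,0,5],[0,0,0,0,0,0,5],[0,0,0,0,0,0,5],[0,0,0,0,0,0,5],[0,0,-20,0,0,0,5],[0,0,-60,0,0,0,5],[0,0,-100,0,0,0,5],[0,0,-100,0,0,0,5],[0,0,-100,0,0,0,5]]]' 25
python3 - <<'E'
from h import *
d=grab('wrist'); save(d['image'][150:400,200:440].repeat(2,0).repeat(2,1),'held1.png')
s=ctrl.get_state(); p=s['position']; M=R.from_rotvec(s['tool_rot']).as_matrix()
W=cloud(d); T=(W-p)@M*1000
m=(abs(T[...,1])<9)&(T[...,2]>-14)&(T[...,2]<12)&(abs(T[...,0])<60)
v,u=np.nonzero(m); print(len(v),v.min(),v.max(),np.round(np.percentile(T[m],[1,50,99],axis=0),1))
# red tray targets
o=np.array([.5399,.2155]); a=np.radians(-8.2); Rt=np.array([[np.cos(a),-np.sin(a)],[np.sin(a),np.cos(a)]])
for q in ((32,0),(-34,38),(-34,-50)): print(q,np.round(o+Rt@np.array(q)/1000,4))
go(o+Rt@np.array([.032,0]),.08,-8.2)
E
```

```text
time: 3.8
position: [0.6857, 0.0257, 0.105]
tool_rot: [2.269, 2.171, 0.004]
ft_force: [0.3, 0.6, -0.8]
grip_width: 0.058
grip_force: 0.0
189 239 250 [[  9.   -8.8 -13.9]
 [  9.7  -2.5  -8.4]
 [ 11.6   8.8  -1.6]]
(32, 0) [0.5716 0.2109]
(-34, 38) [0.5117 0.258 ]
(-34, -50) [0.4991 0.1709]
shift [ 179.9 -121.1   23.3] tcp [0.6846 0.0259 0.1032]
turn [-0.  -0.   5.7] from -2.5 q7 3.0
turn [   0.    -0.  -174.3] from -2.5 q7 3.0
turn [   0.    -0.  -174.3] from -2.5 q7 3.0
```

View pics/held1.png

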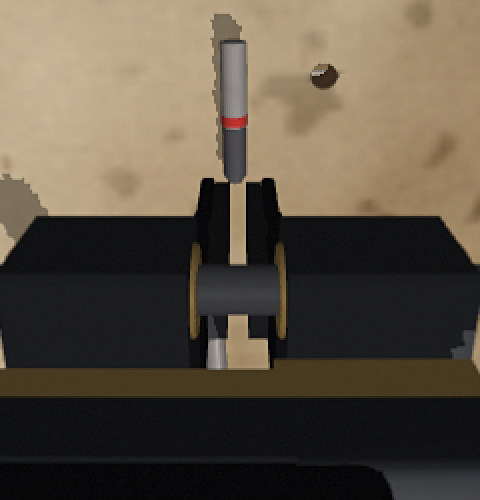

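The cutter was not gripped: the fingers closed to 5 mm with no force, and the cutter lies on the bench at crop (233,110). I'll measure it again.

```bash
python3 - <<'E'
from h import *
d=grab('wrist'); obj(d,.005,.02,(.63,.74,-.06,.12))
d=grab('top'); obj(d,.005,.02,(.63,.74,-.06,.12))
s=ctrl.get_state();print(s['grip_width'],s['position'])
E
```

```text
px [318. 205.] 897 mean [683.5  30.2] rect [683.   26.8] [71.8 12.3] 87.7 z [ 8.6 11.9 13.6]
0.05609455130319519 [0.683721   0.02590336 0.10175713]
```

It hasn't moved, so the fingers simply close slowly. I'll repeat with more closing time.

```bash
python3 -m jog '[[[1,0,0,0,0,0,40],[1,0,0,0,0,0,40],[1,0,0,0,0,0,40],[1,0,0,0,0,0,40],[1,0,0,0,0,0,40],[1,0,50,0,0,0,40],[1,0,80,0,0,0,40],[1,0,99,0,0,0,40],[1,0,99,0,0,0,40],[1,0,99,0,0,0,40]]]' 25; python3 -m jog '[[[0,0,0,0,0,0,5],[0,0,0,0,0,0,5],[0,0,0,0,0,0,5],[0,0,0,0,0,0,5],[0,0,0,0,0,0,5],[0,0,0,0,0,0,5],[0,0,0,0,0,0,5],[0,0,0,0,0,0,5]]]' 25
```

```text
time: 4.95
position: [0.685, 0.0266, 0.0045]
tool_rot: [2.27, 2.171, -0.0]
ft_force: [0.5, 0.5, 0.0]
grip_width: 0.46
grip_force: 0.0
time: 5.75
position: [0.685, 0.0268, 0.0048]
tool_rot: [-2.27, -2.172, -0.0]
ft_force: [-0.9, -0.3, 2.3]
grip_width: 0.13
grip_force: 25.0
```

```bash
python3 -m jog '[[[0,0,-30,0,0,0,5],[0,0,-80,0,0,0,5],[0,0,-80,0,0,0,5],[0,0,-80,0,0,0,5],[0,0,-80,0,0,0,5]]]' 25
cat >> h.py <<'E'
def held(ax=(-60,60),w=20,zr=(-16,14)):
    """tool-frame extent (mm) of what is held below the fingers"""
    d=grab('wrist'); s=ctrl.get_state(); M=R.from_rotvec(s['tool_rot']).as_matrix()
    T=(cloud(d)-s['position'])@M*1000
    m=(abs(T[...,1])<w)&(T[...,2]>zr[0])&(T[...,2]<zr[1])&(T[...,0]>ax[0])&(T[...,0]<ax[1])
    print('held tool-frame 1/50/99%',np.round(np.percentile(T[m],[1,50,99],axis=0),1).tolist(),m.sum()); return d,T,m
def tray(o,yaw,q):
    a=np.radians(yaw); return np.array(o)+np.array([[np.cos(a),-np.sin(a)],[np.sin(a),np.cos(a)]])@np.array(q)/1000
RED=((.5399,.2155),-8.2)
E
python3 - <<'E'
from h import *
d,T,m=held(); save(d['image'][150:400,200:440].repeat(2,0).repeat(2,1),'held2.png')
print(np.round(T[m][::40],1).tolist())
go(tray(*RED,(32,0)),.08,-8.2)
E
```

```text
time: 6.25
position: [0.684, 0.0269, 0.0832]
tool_rot: [-2.269, -2.171, 0.002]
ft_force: [-0.4, 0.6, -2.0]
grip_width: 0.134
grip_force: 25.0
held tool-frame 1/50/99% [[-15.3, -14.0, -15.4], [11.1, -0.8, -7.8], [35.7, 12.8, -0.2]] 1912
[[35.7, -2.7, 2.3], [35.5, 3.4, -1.3], [35.6, 2.1, -5.7], [35.0, 0.9, -7.7], [34.3, 0.3, -9.1], [33.0, -0.8, -9.1], [31.4, -2.0, -7.9], [30.5, -3.2, -9.0], [28.7, -4.4, -7.5], [27.1, -5.6, -6.5], [24.3, -7.0, -2.4], [25.0, 4.6, -6.1], [24.4, 3.3, -7.7], [23.1, 2.1, -7.6], [22.0, 1.5, -8.0], [20.6, 1.6, -7.8], [19.6, 1.5, -8.6], [18.1, 1.6, -8.2], [17.2, 1.5, -8.9], [16.1, 2.1, -9.4], [14.5, -0.9, -8.9], [11.8, 5.3, -4.4], [9.9, 6.7, -1.8], [12.1, 3.4, -8.0], [11.8, -0.9, -8.8], [9.7, -5.8, -5.7], [9.6, -10.7, -6.9], [10.9, 13.6, -9.7], [9.6, 8.9, -8.3], [8.3, 3.4, -7.0], [8.1, -2.7, -7.9], [10.0, -8.0, -13.1], [9.6, -8.0, -13.5], [4.8, -5.9, -5.3], [5.2, 1.0, -7.7], [4.2, -2.7, -8.3], [3.1, -2.7, -8.9], [1.5, -2.1, -8.4], [0.2, -2.1, -8.6], [-1.3, -0.9, -8.4], [-2.4, 0.4, -9.0], [-4.9, 2.9, -7.0], [-8.7, -6.0, -4.2], [-7.9, -2.8, -7.9], [-9.5, 0.4, -7.7], [-11.1, 2.9, -7.4], [-15.1, -6.1, -4.5], [-14.6, -3.5, -7.7]]
shift [ 178.9 -120.1    3. ] tcp [0.6837 0.0269 0.0827]
turn [-0.2  0.   5.7] from -2.5 q7 3.3
turn [  -0.    -0.3 -174.3] from -2.5 q7 3.3
turn [  -0.    -0.3 -174.3] from -2.5 q7 3.3
```

View pics/held2.png

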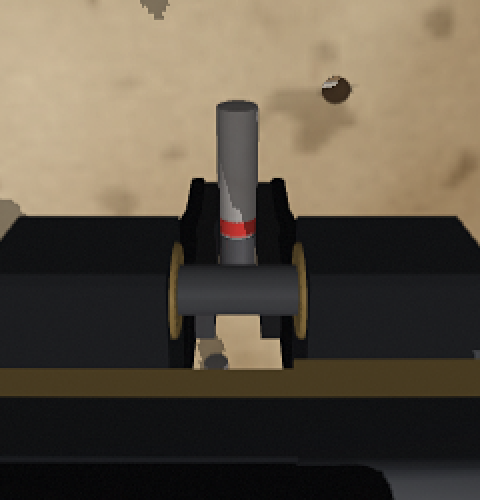

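Gripped at the ring: the far end sits 35.7 mm along tool x, so the cutter is centred. Moving to hover over the red tray's cutter cutout.

```bash
python3 -m jog '[[[179,-120,0,0,0,5.7,5],[179,-120,0,0,0,5.7,5],[179,-120,0,0,0,5.7,5],[179,-120,0,0,0,5.7,5],[179,-120,0,0,0,5.7,5],[179,-120,0,0,0,5.7,5],[179,-120,20,0,0,5.7,5],[179,-120,33,0,0,5.7,5],[179,-120,33,0,0,5.7,5],[179,-120,33,0,0,5.7,5]]]'
python3 - <<'E'
from h import *
d=grab('wrist'); save(d['image'][60:360,140:500].repeat(2,0).repeat(2,1),'over1.png')
go(tray(*RED,(32,0)),.0125,-8.2)
E
```

```text
time: 7.3
position: [0.5732, 0.2094, 0.051]
tool_rot: [2.377, 2.054, -0.002]
ft_force: [-0.4, -0.2, -0.5]
grip_width: 0.131
grip_force: 25.0
shift [ 0.8 -2.2 39.2] tcp [0.5736 0.2099 0.0517]
turn [ 0.   0.  -0.1] from -8.3 q7 -22.0
turn [  0.   -0.  179.9] from -8.3 q7 -22.0
turn [  0.   -0.  179.9] from -8.3 q7 -22.0
```

View pics/over1.png

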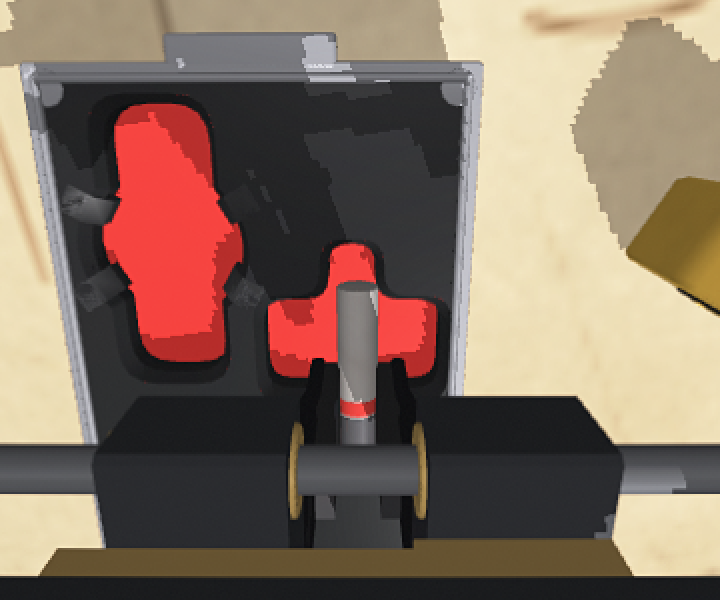

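Hover view: the nut cutout is at crop (172,232) and the cutter sits over its cross-shaped cutout, about 1.5 mm too far right. I'll correct that and lower.

```bash
python3 -c "
from h import *
obj(load('wrist'),-.01,.0165,(.47,.55,.19,.312),.022)"
python3 -m jog '[[[0.8,-1.8,0,0,0,0,5],[0.8,-1.8,15,0,0,0,5],[0.8,-1.8,25,0,0,0,5],[0.8,-1.8,32,0,0,0,5],[0.8,-1.8,38,0,0,0,5],[0.8,-1.8,39,0,0,0,5],[0.8,-1.8,39,0,0,0,5]]]'
```

```text
px [223. 177.] 7134 mean [512.9 262.2] rect [512.4 259. ] [95.5 52.4] 78.4 z [ 7.4  8.5 13.5]
px [282. 233.] 732 mean [545.9 216. ] rect [545.4 216.2] [35.  14.5] 87.4 z [ 7.6  8.7 14.8]
time: 8.05
position: [0.5712, 0.2118, 0.0125]
tool_rot: [-2.375, -2.056, 0.001]
ft_force: [-0.7, 0.1, 1.9]
grip_width: 0.132
grip_force: 25.0
```

```bash
python3 -m jog '[[[0,0,1,0,0,0,28],[0,0,1,0,0,0,28],[0,0,1,0,0,0,28],[0,0,1,0,0,0,28],[0,0,-10,0,0,0,28],[0,0,-40,0,0,0,28],[0,0,-80,0,0,0,45],[0,0,-120,0,0,0,45],[0,0,-120,0,0,0,45],[0,0,-120,0,0,0,45]]]'
python3 - <<'E'
from h import *
d=grab('top'); save(cv2.resize(d['image'][150:245,155:260],None,fx=5,fy=5),'t1.png')
obj(d,.016,.05,(.56,.61,-.1,0)); obj(d,.028,.05,(.54,.62,-.09,-.01))
go((.5787,-.0535),.12,-2)
E
```

```text
time: 9.05
position: [0.5723, 0.2123, 0.1345]
tool_rot: [2.375, 2.056, 0.005]
ft_force: [-0.3, -0.5, -0.7]
grip_width: 0.504
grip_force: 0.0
px [317. 183.] 93 mean [578.9 -51. ] rect [579.4 -51.1] [23.3 21.9] 1.9 z [23.9 35.9 39. ]
px [317. 182.] 82 mean [579.6 -51. ] rect [579.5 -51.1] [23.2 21.8] 1.2 z [31.6 36.4 39.2]
shift [-261.7   45.5   12.7] tcp [0.5712 0.212  0.1329]
turn [ 0.  -0.  -6.2] from -8.2 q7 -24.1
turn [ -0.   -0.  173.8] from -8.2 q7 -24.1
turn [ -0.   -0.  173.8] from -8.2 q7 -24.1
```

```bash
python3 -m jog '[[[-293,50,-17,0,0,0,45],[-293,50,-17,0,0,0,45],[-293,50,-17,0,0,0,45],[-293,50,-17,0,0,0,45],[-293,50,-17,0,0,0,45],[-293,50,-17,0,0,0,45],[-293,50,-17,0,0,0,45],[-293,50,-17,0,0,0,45],[-293,50,-17,0,0,0,45]]]'
python3 - <<'E'
from h import *
d=grab('wrist')
for zl in (.034,.031): 
  for r,P in obj(d,zl,.05,(.54,.62,-.09,-.01)): pass
obj(d,.02,.05,(.54,.62,-.09,-.01))
W=cloud(d); k=(abs(W[...,0]-.579)<.03)&(abs(W[...,1]+.053)<.03)&(W[...,2]>.027)&(W[...,2]<.05)
P=W[k][:,:2]*1000; c,rad=cv2.minEnclosingCircle(P.astype(np.float32)); print('circle',c,rad)
d2=grab('top'); save(cv2.resize(d2['image'][150:245,155:260],None,fx=5,fy=5),'t1.png')
go((.579,-.0535),.0175)
E
```

```text
time: 10.0
position: [0.5782, -0.0835, 0.1483]
tool_rot: [-2.372, -2.057, 0.002]
ft_force: [0.5, -0.1, -0.0]
grip_width: 0.516
grip_force: 0.0
px [315. 175.] 447 mean [578.1 -54.3] rect [578.3 -54.4] [24.2 25. ] 80.8 z [35.  37.3 38.4]
px [315. 175.] 470 mean [578.1 -54.2] rect [577.9 -54.9] [25.2 25.4] 18.3 z [34.1 37.2 38.4]
px [315. 175.] 518 mean [578.2 -53.8] rect [578.  -54.9] [25.2 25.6] 20.5 z [27.3 37.1 38.4]
circle (577.9174194335938, -55.042396545410156) 13.100010871887207
shift [ 29.2  -3.5 131.2] tcp [ 0.5786 -0.083   0.1487]
```

View pics/t1.png

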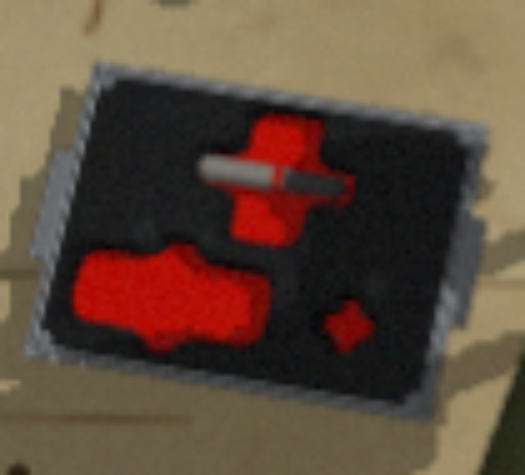

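The cutter lies in its cutout (crop (275,175)). I'll check its height for seating and then grasp the collet.

```bash
python3 - <<'E'
from h import *
d=load('top'); W=cloud(d); o,y=RED
a=np.radians(y); Rt=np.array([[np.cos(a),-np.sin(a)],[np.sin(a),np.cos(a)]])
L=(W[...,:2]-o)@Rt*1000
for t in range(-40,41,8):
    k=(abs(L[...,0]-32)<4)&(abs(L[...,1]-t)<4); print(t,np.round(np.percentile(W[k][:,2]*1000,[20,50,80]),1))
k=(W[...,2]<.05)&(abs(L[...,0])<65)&(abs(L[...,1])<90)&(W[...,2]>.005); im=d['image'].astype(int)
g=k&(im.min(-1)>70)&(abs(L[...,0]-32)<12)&(abs(L[...,1])<45); print(L[g].min(0),L[g].max(0),L[g].mean(0))
E
python3 -m jog '[[[28,-4,60,0,0,0,45],[28,-4,60,0,0,0,45],[28,-4,60,0,0,0,45],[28,-4,100,0,0,0,45],[28,-4,125,0,0,0,45],[28,-4,131,0,0,0,45],[28,-4,131,0,0,0,45],[28,-4,131,0,0,0,45]]]'
```

```text
-40 [19.7 21.6 21.9]
-32 [11.1 15.5 19.1]
-24 [16.9 19.7 20.6]
-16 [17.2 19.7 22.3]
-8 [17.6 18.9 21.2]
0 [18.2 19.9 20.8]
8 [18.8 21.4 23. ]
16 [20.6 22.2 22.5]
24 [18.8 20.7 21.5]
32 [19.7 20.9 21.7]
40 [17.8 19.7 22.8]
[26.96753044  2.22696223] [37.34094188 38.44900828] [31.91290778 20.55032588]
time: 10.9
position: [0.5805, -0.0574, 0.0205]
tool_rot: [2.374, 2.055, 0.003]
ft_force: [1.1, -0.4, 0.6]
grip_width: 0.515
grip_force: 0.0
```

```bash
python3 -m jog '[[[0,0,0,0,0,0,45],[0,0,0,0,0,0,45]]]'; python3 -c "
from h import *
go((.578,-.0549),.0175)"
```

```text
time: 11.1
position: [0.5799, -0.0569, 0.02]
tool_rot: [2.374, 2.055, 0.003]
ft_force: [-0.6, 1.2, 1.1]
grip_width: 0.516
grip_force: 0.0
shift [ 1.7 -2.2  2.5] tcp [ 0.5799 -0.0569  0.02  ]
```

```bash
python3 -m jog '[[[2,-2,2.5,0,0,0,45],[2,-2,2.5,0,0,0,45],[2,-2,2.5,0,0,0,15],[2,-2,2.5,0,0,0,15],[2,-2,2.5,0,0,0,15],[2,-2,2.5,0,0,0,15],[2,-2,2.5,0,0,0,15],[2,-2,2.5,0,0,0,15],[2,-2,2.5,0,0,0,15]]]' 45
```

```text
time: 12.0
position: [0.5772, -0.0547, 0.0161]
tool_rot: [2.375, 2.056, 0.0]
ft_force: [-0.0, -0.4, -0.4]
grip_width: 0.273
grip_force: 45.0
```

```bash
python3 -m jog '[[[0,0,-40,0,0,0,15],[0,0,-70,0,0,0,15],[0,0,-70,0,0,0,15],[0,0,-70,0,0,0,15],[0,0,-70,0,0,0,15]]]'; python3 - <<'E'
from h import *
go(tray(*RED,(-34,-50)),.09,-8.2)
E
```

```text
time: 12.5
position: [0.5761, -0.0544, 0.0849]
tool_rot: [-2.374, -2.055, 0.002]
ft_force: [0.2, -0.5, -1.0]
grip_width: 0.275
grip_force: 45.0
shift [ 211.9 -108.5   -4.9] tcp [ 0.5761 -0.0544  0.0849]
turn [-0.1  0.  -0. ] from -8.2 q7 4.1
turn [  0.    0.2 180. ] from -8.2 q7 4.1
turn [  0.    0.2 180. ] from -8.2 q7 4.1
```

```bash
python3 -m jog '[[[162,-108,0,0,0,0,15],[162,-108,0,0,0,0,15],[162,-108,0,0,0,0,15],[162,-108,0,0,0,0,15],[162,-108,0,0,0,0,15],[162,-108,0,0,0,0,15],[162,-108,0,0,0,0,15],[162,-108,0,0,0,0,15]]]'; python3 - <<'E'
from h import *
d,T,m=held(w=22,zr=(-30,25)); save(d['image'][60:360,140:500].repeat(2,0).repeat(2,1),'over2.png')
s=ctrl.get_state(); M=R.from_rotvec(s['tool_rot']).as_matrix()
for r,P in obj(d,-.01,.0165,(.46,.53,.14,.2),.022):
    q=np.r_[P.mean(0)/1000,.022]; print('hole in tool',np.round((q-s['position'])@M*1000,1))
go(tray(*RED,(-34,-50)),.06,-8.2)
E
```

```text
time: 13.3
position: [0.4938, 0.1194, 0.0856]
tool_rot: [2.378, 2.052, -0.002]
ft_force: [-0.6, -0.3, -0.9]
grip_width: 0.27
grip_force: 45.0
held tool-frame 1/50/99% [[-6.0, -21.1, -29.3], [9.0, -0.6, -20.2], [12.5, 19.5, 10.9]] 2609
px [315. 158.] 615 mean [498.1 171.8] rect [497.9 171.8] [22.1 22.6] 37.1 z [ 7.6  8.7 15.6]
hole in tool [52.3 -3.6 63.7]
shift [51.6 -2.4 25.7] tcp [0.4939 0.1195 0.0858]
turn [-0.   0.  -0.2] from -8.4 q7 -20.7
turn [1.000e-01 0.000e+00 1.798e+02] from -8.4 q7 -20.7
turn [1.000e-01 0.000e+00 1.798e+02] from -8.4 q7 -20.7
```

View pics/over2.png

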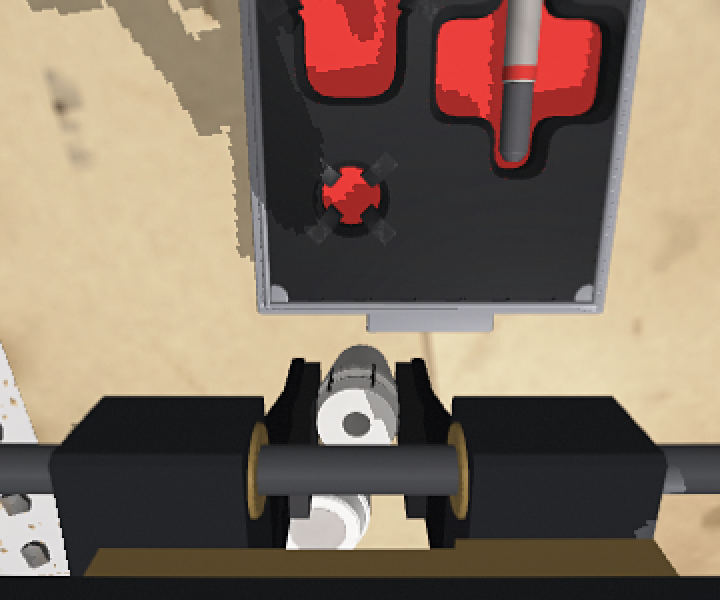

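The collet is held upright, with the hole at crop (351,195). Moving over it.

```bash
python3 -m jog '[[[52,-3,0,0,0,0,15],[52,-3,0,0,0,0,15],[52,-3,20,0,0,0,15],[52,-3,30,0,0,0,15],[52,-3,30,0,0,0,15],[52,-3,30,0,0,0,15]]]' 60; python3 - <<'E'
from h import *
go((.4986,.1714),.05,-8.2)
go((.4986,.1714),.0245)
E
```

```text
time: 13.95
position: [0.4982, 0.1723, 0.056]
tool_rot: [2.377, 2.054, -0.001]
ft_force: [-0.2, 0.8, -1.2]
grip_width: 0.268
grip_force: 60.0
shift [-0.8  0.6  6. ] tcp [0.4982 0.1723 0.056 ]
turn [-0.   0.  -0.1] from -8.3 q7 -24.2
turn [  0.    0.  179.9] from -8.3 q7 -24.2
turn [  0.    0.  179.9] from -8.3 q7 -24.2
shift [-0.8  0.6 31.5] tcp [0.4982 0.1723 0.056 ]
```

```bash
python3 -m jog '[[[-0.8,0.6,8,0,0,0,15],[-0.8,0.6,15,0,0,0,15],[-0.8,0.6,20,0,0,0,15],[-0.8,0.6,23,0,0,0,15],[-0.8,0.6,25,0,0,0,15],[-0.8,0.6,25,0,0,0,15]]]'; python3 -m jog '[[[0,0,2,0,0,0,15],[0,0,4,0,0,0,15],[0,0,6,0,0,0,15],[0,0,6,0,0,0,15]]]'
```

```text
time: 14.55
position: [0.4983, 0.172, 0.0308]
tool_rot: [-2.375, -2.056, 0.001]
ft_force: [-0.0, -0.0, -0.0]
grip_width: 0.269
grip_force: 60.0
time: 14.95
position: [0.4984, 0.172, 0.0249]
tool_rot: [2.376, 2.056, -0.0]
ft_force: [-0.1, -0.8, 1.6]
grip_width: 0.268
grip_force: 60.0
```

```bash
python3 -m jog '[[[0,0,1,0,0,0,15],[0,0,2,0,0,0,15],[0,0,2,0,0,0,15]]]'; python3 -m jog '[[[0,0,1.5,0,0,0,15],[0,0,3,0,0,0,15],[0,0,3,0,0,0,15]]]'
```

```text
time: 15.25
position: [0.4986, 0.1722, 0.0239]
tool_rot: [-2.375, -2.056, -0.0]
ft_force: [-3.2, -1.3, 9.0]
grip_width: 0.269
grip_force: 60.0
time: 15.55
position: [0.499, 0.1725, 0.0235]
tool_rot: [-2.374, -2.054, -0.001]
ft_force: [-10.0, -5.5, 29.1]
grip_width: 0.267
grip_force: 60.0
```

```bash
python3 -m jog '[[[0,0,-4,0,0,0,15],[0,0,-4.5,0,0,0,45],[0,0,-4.5,0,0,0,45],[0,0,-4.5,0,0,0,45],[0,0,-4.5,0,0,0,45],[0,0,-4.5,0,0,0,45],[0,0,-40,0,0,0,45],[0,0,-90,0,0,0,45],[-40,0,-110,0,0,0,45],[-40,0,-110,0,0,0,45]]]'; python3 - <<'E'
from h import *
d=grab('wrist'); obj(d,.03,.08,(.46,.53,.14,.2)); obj(d,.043,.08,(.46,.53,.14,.2))
W=cloud(d); k=(abs(W[...,0]-.4986)<.012)&(abs(W[...,1]-.1714)<.012); print(np.round(1e3*np.percentile(W[k][:,2],[10,30,50,70,90,97]),1))
k=(abs(W[...,0]-.52)<.01)&(abs(W[...,1]-.2)<.01); print('foam',1e3*np.median(W[k][:,2]))
go((.4605,.0195),.15,81.8)
E
```

```text
time: 16.55
position: [0.4953, 0.1282, 0.1337]
tool_rot: [2.379, 2.047, 0.008]
ft_force: [0.2, -0.2, 0.1]
grip_width: 0.52
grip_force: 0.0
px [314. 164.] 618 mean [497.5 173. ] rect [497.1 172.2] [25.7 24.8] 79.5 z [37.9 46.3 47.8]
px [314. 164.] 549 mean [497.5 172.6] rect [497.4 171.8] [24.6 24.9] 10.5 z [44.2 46.5 47.8]
[ 43.5  46.8 217.4 219.5 221.2 222. ]
foam 22.347579740062717
shift [-114.7  -16.8  -18.4] tcp [0.4941 0.1305 0.132 ]
turn [  0.2   0.  -90.3] from -8.5 q7 -23.5
turn [ 0.  -0.2 89.7] from -8.5 q7 -23.5
turn [ 0.  -0.2 89.7] from -8.5 q7 -23.5
```

```bash
python3 - <<'E'
from h import *
d=grab('wrist'); W=cloud(d)
def plane(c,r,lo,hi):
    k=(np.hypot(W[...,0]-c[0],W[...,1]-c[1])<r)&(W[...,2]>lo)&(W[...,2]<hi); P=W[k]*1000
    A=np.c_[P[:,:2]-np.array(c)*1000,np.ones(len(P))]; x=np.linalg.lstsq(A,P[:,2],rcond=None)[0]
    print(len(P),'tilt deg',np.round(np.degrees(x[:2]),1),'z',round(x[2],2))
plane((.4975,.172),.009,.04,.06)
plane((.505,.2),.012,.015,.03); plane((.535,.172),.012,.015,.03); plane((.5,.145),.008,.015,.03); plane((.485,.1),.01,-.01,.01); plane((.5,.08),.02,-.01,.01)
E
```

```text
265 tilt deg [ 3.2 -0.5] z 46.56
490 tilt deg [-0.4 -4.9] z 22.2
479 tilt deg [ 0.3 -0.2] z 22.5
194 tilt deg [-0.7 -0.9] z 22.46
231 tilt deg [ 0.4 -0.1] z 0.52
873 tilt deg [ 0.1 -0.1] z 0.59
```

The collet stands about 1 mm proud and slightly tilted, so I'll press it home with closed fingertips.

```bash
python3 -m jog '[[[0,0,0,0,0,0,0],[0,0,0,0,0,0,0],[0,0,0,0,0,0,0],[0,0,0,0,0,0,0],[41,-2,0,0,0,0,0],[41,-2,0,0,0,0,0],[41,-2,30,0,0,0,0],[41,-2,70,0,0,0,0],[41,-2,78,0,0,0,0],[41,-2,78,0,0,0,0]]]' 20; python3 -c "
from h import *
go((.498,.172),.046)"
```

```text
time: 17.65
position: [0.4954, 0.1729, 0.0508]
tool_rot: [-2.375, -2.056, 0.006]
ft_force: [-0.1, -0.1, 0.2]
grip_width: 0.005
grip_force: 0.0
shift [-0.5  2.7  4.8] tcp [0.4954 0.1729 0.0508]
```

```bash
python3 -m jog '[[[0,2.7,3,0,0,0,0],[0,2.7,5,0,0,0,0],[0,2.7,6,0,0,0,0],[0,2.7,6,0,0,0,0]]]';python3 -m jog '[[[0,0,1,0,0,0,0],[0,0,2,0,0,0,0],[0,0,2,0,0,0,0]]]'
```

```text
time: 18.05
position: [0.5, 0.1733, 0.0469]
tool_rot: [2.375, 2.056, 0.003]
ft_force: [1.7, -0.4, 1.3]
grip_width: 0.006
grip_force: 0.5
time: 18.35
position: [0.5009, 0.1729, 0.0455]
tool_rot: [2.375, 2.055, 0.004]
ft_force: [0.1, -0.9, 6.9]
grip_width: -0.001
grip_force: 3.6
```

```bash
python3 -m jog '[[[0,-2,1,0,0,0,0],[0,-2,2,0,0,0,0],[0,-2,2,0,0,0,0]]]';python3 -m jog '[[[0,0,1,0,0,0,0],[0,0,2,0,0,0,0],[0,0,2,0,0,0,0]]]'
```

```text
time: 18.65
position: [0.501, 0.1731, 0.0454]
tool_rot: [2.374, 2.053, 0.009]
ft_force: [1.0, -2.9, 15.5]
grip_width: 0.01
grip_force: 7.9
time: 18.95
position: [0.5018, 0.1732, 0.0452]
tool_rot: [2.374, 2.053, 0.011]
ft_force: [-3.6, -5.0, 28.4]
grip_width: 0.003
grip_force: 14.0
```

```bash
python3 -m jog '[[[0,0,-5,0,0,0,0],[0,0,-30,0,0,0,45],[0,0,-80,0,0,0,60],[-40,0,-92,0,0,0,60],[-40,0,-92,0,0,0,60],[-40,0,-92,0,0,0,60],[-40,0,-92,0,0,0,60]]]'; cat >> h.py <<'E'
def plane(W,c,r,lo,hi):
    k=(np.hypot(W[...,0]-c[0],W[...,1]-c[1])<r)&(W[...,2]>lo)&(W[...,2]<hi); P=W[k]*1000
    A=np.c_[P[:,:2]-np.array(c)*1000,np.ones(len(P))]; x=np.linalg.lstsq(A,P[:,2],rcond=None)[0]
    print(len(P),'tilt deg',np.round(np.degrees(x[:2]),1),'z',round(x[2],2))
E
python3 - <<'E'
from h import *
d=grab('wrist'); W=cloud(d)
obj(d,.043,.08,(.46,.53,.14,.2))
plane(W,(.4975,.172),.009,.04,.06)
plane(W,(.535,.172),.012,.015,.03); plane(W,(.5,.08),.02,-.01,.01)
go((.4605,.0),.15,81.8)
E
```

```text
time: 19.65
position: [0.4909, 0.1344, 0.1313]
tool_rot: [-2.374, -2.056, 0.002]
ft_force: [-0.4, -0.5, -0.6]
grip_width: 0.461
grip_force: 0.0
px [322. 171.] 517 mean [498.3 172.1] rect [498.2 171.8] [24.7 23.7] 6.3 z [43.8 45.5 46.6]
260 tilt deg [ 0.  -0.1] z 45.51
481 tilt deg [-0.2 -0.1] z 22.55
864 tilt deg [ 0.3 -0.2] z 0.59
shift [-137.5  -10.9  -18.7] tcp [0.4908 0.1345 0.1312]
turn [ -0.1  -0.  -90. ] from -8.2 q7 -23.8
turn [-0.   0.1 90. ] from -8.2 q7 -23.8
turn [-0.   0.1 90. ] from -8.2 q7 -23.8
```

Collet seated: top reads 45.5 with the bench reading 0.6, and no tilt. Next is the nut, with the gripper turned to close along the tray's y.

```bash
python3 -m jog '[[[-119,-14,20,0,0,90,76],[-119,-14,20,0,0,90,76],[-119,-14,20,0,0,90,76],[-119,-14,20,0,0,90,76],[-119,-14,20,0,0,90,76],[-119,-14,20,0,0,90,76],[-119,-14,20,0,0,90,76],[-119,-14,20,0,0,90,76],[-119,-14,20,0,0,90,76],[-119,-14,20,0,0,90,76]]]' 40; python3 - <<'E'
from h import *
go((.4603,.0188),.08,-98.2)
d=grab('wrist'); obj(d,.005,.05,(.41,.51,-.03,.07)); obj(d,.024,.05,(.41,.51,-.03,.07))
E
```

```text
time: 20.7
position: [0.4603, 0.0188, 0.1113]
tool_rot: [3.138, -0.122, -0.002]
ft_force: [-0.4, -0.4, -0.3]
grip_width: 0.874
grip_force: 0.0
shift [ 0.1 -0.1 31.3] tcp [0.4603 0.0188 0.1113]
turn [0.1 0.1 3.7] from -94.5 q7 -100.1
turn [-1.000e-01  1.000e-01 -1.763e+02] from -94.5 q7 -100.1
turn [-1.000e-01  1.000e-01 -1.763e+02] from -94.5 q7 -100.1
px [320. 207.] 2148 mean [463.1  17.6] rect [459.   18.1] [49.4 50.3] 86.9 z [15.6 27.8 29.3]
px [320. 211.] 1542 mean [460.4  17.8] rect [459.5  18.2] [41.7 42.2] 39.3 z [25.9 28.3 29.4]
```

```bash
python3 -m jog '[[[-1,0.5,50,0,0,3.7,76],[-1,0.5,90,0,0,3.7,76],[-1,0.5,104,0,0,3.7,76],[-1,0.5,107,0,0,3.7,76],[-1,0.5,107,0,0,3.7,76],[-1,0.5,107,0,0,3.7,76]]]' 45; python3 -m jog '[[[0,0,0,0,0,0,40],[0,0,0,0,0,0,40],[0,0,0,0,0,0,40],[0,0,0,0,0,0,40],[0,0,0,0,0,0,40],[0,0,0,0,0,0,40],[0,0,0,0,0,0,40]]]' 45
```

```text
time: 21.35
position: [0.4607, 0.0179, 0.006]
tool_rot: [-3.134, 0.214, -0.003]
ft_force: [0.7, 0.3, 0.6]
grip_width: 0.872
grip_force: 0.0
time: 22.05
position: [0.4599, 0.0176, 0.0053]
tool_rot: [-3.134, 0.216, -0.0]
ft_force: [-2.3, -0.1, 3.8]
grip_width: 0.559
grip_force: 45.0
```

```bash
python3 -m jog '[[[0,0,-40,0,0,0,40],[0,0,-75,0,0,0,40],[0,0,-75,0,0,0,40],[-34,-238,-75,0,0,0,40],[-34,-238,-75,0,0,0,40],[-34,-238,-75,0,0,0,40],[-34,-238,-75,0,0,0,40],[-34,-238,-75,0,0,0,40],[-34,-238,-75,0,0,0,40],[-34,-238,-75,0,0,0,40]]]' 50; python3 - <<'E'
from h import *
d,T,m=held(w=24,zr=(-30,15)); save(d['image'][60:360,140:500].repeat(2,0).repeat(2,1),'over3.png')
s=ctrl.get_state(); M=R.from_rotvec(s['tool_rot']).as_matrix()
for r,P in obj(d,-.01,.0165,(.47,.55,.19,.32),.022):
    q=np.r_[r[0][0]/1000,r[0][1]/1000,.022]; print('hole in tool',np.round((q-s['position'])@M*1000,1))
go((.512,.2585),.06,-98.2)
E
```

```text
time: 23.05
position: [0.4573, 0.2582, 0.0782]
tool_rot: [3.132, -0.212, -0.003]
ft_force: [0.8, -0.7, -1.5]
grip_width: 0.558
grip_force: 50.0
held tool-frame 1/50/99% [[-7.3, -23.1, -25.8], [9.6, -0.2, -21.8], [23.3, 23.4, 2.9]] 4689
px [362. 105.] 750 mean [543.8 214.2] rect [543.  214.9] [35.  12.9] 90.0 z [ 7.3  8.5 10.3]
px [309. 156.] 6007 mean [511.9 258. ] rect [511.4 258.2] [52.2 96.4] 0.5 z [ 7.4  8.6 11.9]
hole in tool [90.3 29.5 56.4]
hole in tool [53.  -9.  56.3]
shift [53.5 -9.3 18.3] tcp [0.4578 0.2567 0.0784]
turn [0.2 0.1 0.3] from -97.9 q7 -125.5
turn [  -0.2    0.3 -179.7] from -97.9 q7 -125.5
turn [  -0.2    0.3 -179.7] from -97.9 q7 -125.5
```

View pics/over3.png

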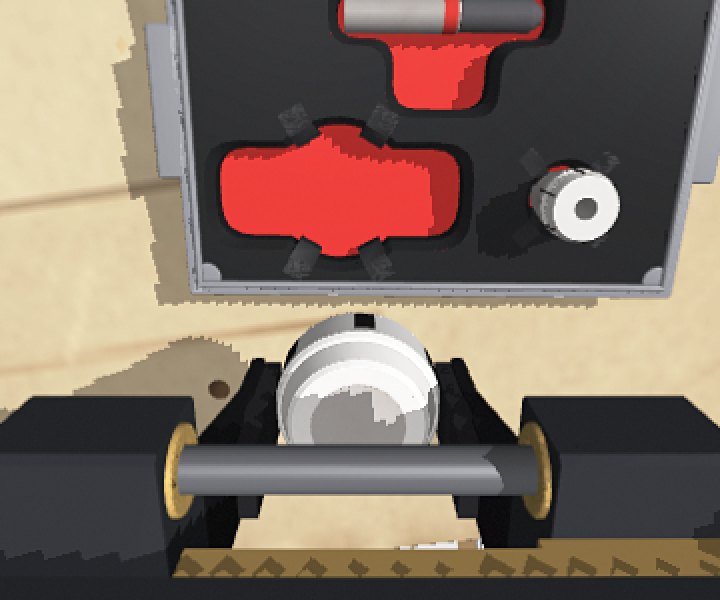

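The nut is held level, with its cutout at crop (340,190). The collet and cutter look seated. Moving over.

```bash
python3 -m jog '[[[54,-9,0,0,0,0.3,40],[54,-9,0,0,0,0.3,40],[54,-9,20,0,0,0.3,40],[54,-9,35,0,0,0.3,40],[54,-9,35,0,0,0.3,40],[54,-9,35,0,0,0.3,40]]]' 60; python3 - <<'E'
from h import *
go((.5123,.2585),.0134,-98.2)
E
```

```text
time: 23.7
position: [0.5129, 0.2586, 0.0447]
tool_rot: [3.133, -0.226, -0.002]
ft_force: [-0.2, -0.4, -2.6]
grip_width: 0.558
grip_force: 60.0
shift [-0.5  0.2 31.3] tcp [0.5129 0.2586 0.0447]
turn [ 0.1  0.1 -0. ] from -98.2 q7 -119.7
turn [ 1.0e-01 -1.0e-01  1.8e+02] from -98.2 q7 -119.7
turn [ 1.0e-01 -1.0e-01  1.8e+02] from -98.2 q7 -119.7
```

```bash
python3 -m jog '[[[0,0,10,0,0,0,40],[0,0,18,0,0,0,40],[0,0,23,0,0,0,40],[0,0,25,0,0,0,40],[0,0,25,0,0,0,40]]]'; python3 -m jog '[[[0,0,2,0,0,0,40],[0,0,4,0,0,0,40],[0,0,6,0,0,0,40],[0,0,6,0,0,0,40]]]';python3 -m jog '[[[0,0,1,0,0,0,40],[0,0,2,0,0,0,40],[0,0,2,0,0,0,40]]]'
```

```text
time: 24.2
position: [0.513, 0.2595, 0.0202]
tool_rot: [3.133, -0.224, -0.001]
ft_force: [-3.3, -0.6, 0.7]
grip_width: 0.561
grip_force: 60.0
time: 24.6
position: [0.5127, 0.2593, 0.0136]
tool_rot: [3.133, -0.224, -0.002]
ft_force: [-3.2, -1.5, -1.0]
grip_width: 0.555
grip_force: 60.0
time: 24.9
position: [0.5129, 0.2593, 0.0133]
tool_rot: [3.133, -0.224, -0.003]
ft_force: [-6.9, -3.4, 11.0]
grip_width: 0.558
grip_force: 60.0
```

```bash
python3 -m jog '[[[0,0,1,0,0,0,40],[0,0,2,0,0,0,40],[0,0,2,0,0,0,40]]]';python3 -m jog '[[[0,0,-4,0,0,0,40],[0,0,-4,0,0,0,60],[0,0,-4,0,0,0,60],[0,0,-4,0,0,0,60],[0,0,-4,0,0,0,60],[0,0,-25,0,0,0,60],[0,0,-70,0,0,0,60],[-45,0,-110,0,0,0,40],[-45,0,-120,0,0,0,20],[-45,0,-120,0,0,0,20]]]'; python3 - <<'E'
from h import *
d=grab('wrist'); W=cloud(d)
obj(d,.033,.08,(.48,.55,.22,.3)); plane(W,(.512,.2585),.012,.03,.05); plane(W,(.512,.2585),.018,.03,.05)
plane(W,(.535,.205),.01,.015,.03)
go((.5123,.2585),.04)
E
```

```text
time: 25.2
position: [0.5129, 0.2593, 0.0132]
tool_rot: [-3.133, 0.224, 0.004]
ft_force: [-12.2, -5.3, 25.0]
grip_width: 0.556
grip_force: 60.0
time: 26.2
position: [0.4697, 0.268, 0.1331]
tool_rot: [-3.129, 0.221, -0.006]
ft_force: [0.0, -0.2, 0.1]
grip_width: 0.503
grip_force: 0.0
px [322. 163.] 1610 mean [511.8 259.1] rect [511.2 259. ] [42.3 41.2] 80.9 z [35.  36.9 38.1]
522 tilt deg [0.2 1.5] z 37.06
1178 tilt deg [0.  1.4] z 37.04
250 tilt deg [-18.5  -0.6] z 20.57
shift [43.2  2.6 91.5] tcp [0.4696 0.2669 0.1314]
```

The nut reads about 0.7 mm high with 1.4° of tilt, so I'll press it home as well.

```bash
python3 -m jog '[[[0,0,0,0,0,0,0],[0,0,0,0,0,0,0],[0,0,0,0,0,0,0],[0,0,0,0,0,0,0],[43,2,40,0,0,0,0],[43,2,60,0,0,0,0],[43,2,80,0,0,0,0],[43,2,89,0,0,0,0],[43,2,93,0,0,0,0],[43,2,93,0,0,0,0]]]' 20;python3 -m jog '[[[0,0,2,0,0,0,0],[0,0,4,0,0,0,0],[0,0,4,0,0,0,0]]]'
```

```text
time: 27.25
position: [0.5111, 0.2579, 0.0373]
tool_rot: [-3.134, 0.224, -0.0]
ft_force: [0.5, -0.2, 0.2]
grip_width: 0.005
grip_force: 0.0
time: 27.55
position: [0.5122, 0.2587, 0.0359]
tool_rot: [-3.131, 0.224, -0.003]
ft_force: [-3.4, -2.5, 12.5]
grip_width: 0.005
grip_force: 6.2
```

```bash
python3 -m jog '[[[0,0,1.5,0,0,0,0],[0,0,3,0,0,0,0],[0,0,3,0,0,0,0]]]';python3 -m jog '[[[0,0,-7,0,0,0,0],[0,0,-40,0,0,0,30],[0,0,-80,0,0,0,50],[-45,0,-95,0,0,0,50],[-45,0,-95,0,0,0,50],[-45,0,-95,0,0,0,50]]]'; python3 - <<'E'
from h import *
d=grab('wrist'); W=cloud(d)
obj(d,.033,.08,(.48,.55,.22,.3)); plane(W,(.512,.2585),.012,.03,.05); plane(W,(.512,.2585),.018,.03,.05)
plane(W,(.535,.235),.008,.015,.03)
print(ctrl.get_state()['position'])
E
```

```text
time: 27.85
position: [0.5123, 0.2588, 0.0356]
tool_rot: [-3.13, 0.224, -0.001]
ft_force: [-9.8, -4.5, 30.0]
grip_width: 0.006
grip_force: 15.0
time: 28.45
position: [0.4662, 0.2654, 0.1262]
tool_rot: [-3.131, 0.221, -0.002]
ft_force: [1.2, -0.1, -0.3]
grip_width: 0.376
grip_force: 0.0
px [319. 161.] 1691 mean [511.8 259.1] rect [511.1 258.9] [42.  41.6] 36.7 z [34.6 36.3 37.4]
554 tilt deg [-0.3 -0.5] z 36.44
1254 tilt deg [-0.2  0.2] z 36.42
241 tilt deg [ 2.6 -2. ] z 21.8
[0.46674014 0.26460222 0.12551138]
```

Nut seated: top reads 36.4, flat. The red tray is complete. Next is the blue cutter.

```bash
python3 - <<'E'
from h import *
go((.64,-.165),.16,-1.2)
E
```

```text
shift [232.4 400.7 -34.8] tcp [0.4667 0.2646 0.1255]
turn [ -0.   -0.1 -96.9] from -98.1 q7 -126.5
turn [-0.1  0.  83.1] from -98.1 q7 -126.5
turn [-0.1  0.  83.1] from -98.1 q7 -126.5
```

```bash
python3 -m jog '[[[232,400,-35,0,0,-97,40],[232,400,-35,0,0,-97,40],[232,400,-35,0,0,-97,40],[232,400,-35,0,0,-97,40],[232,400,-35,0,0,-97,40],[232,400,-35,0,0,-97,40],[232,400,-35,0,0,-97,40],[232,400,-35,0,0,-97,40],[232,400,-35,0,0,-97,40],[232,400,-35,0,0,-97,40]]]' 25; python3 - <<'E'
from h import *
go((.64,-.165),.16,-1.2)
E
```

```text
time: 29.5
position: [0.6342, -0.1524, 0.1579]
tool_rot: [-2.586, -1.783, 0.002]
ft_force: [0.6, 0.7, 0.4]
grip_width: 0.461
grip_force: 0.0
shift [-9.7  9.9 -2.1] tcp [ 0.6342 -0.1524  0.1579]
turn [ -0.1   0.1 -19.6] from -20.8 q7 -0.0
turn [1.000e-01 1.000e-01 1.604e+02] from -20.8 q7 -0.0
turn [1.000e-01 1.000e-01 1.604e+02] from -20.8 q7 -0.0
```

```bash
python3 -m jog '[[[-10,10,0,0,0,-19.6,40],[-10,10,0,0,0,-19.6,40],[-10,10,0,0,0,-19.6,40],[-10,10,0,0,0,-19.6,40],[-10,10,0,0,0,-19.6,40]]]' 25; python3 - <<'E'
from h import *
d=grab('wrist'); save(d['image'],'bc.png')
out=obj(d,.005,.02,(.62,.72,-.19,-.07))
# colour check: ring
W=cloud(d); k=(W[...,2]>.005)&(W[...,2]<.02)&(abs(W[...,0]-.667)<.04)&(abs(W[...,1]+.133)<.05)
c=d['image'][k].astype(int); b=(c[:,2]>c[:,0]+50)&(c[:,2]>c[:,1]+20); print('blue px',b.sum(),'of',len(c),'mean blue',c[b].mean(0), 'at',np.round(W[k][b].mean(0)*1000,1))
go((.667,-.134),.0035,-1.2)
E
```

```text
time: 30.0
position: [0.6392, -0.1637, 0.1581]
tool_rot: [-2.253, -2.188, 0.002]
ft_force: [-0.7, 1.0, 0.0]
grip_width: 0.46
grip_force: 0.0
px [342. 168.] 666 mean [ 665.6 -134.6] rect [ 665.6 -137.1] [71.9 11.6] 90.0 z [ 9.  11.9 13.5]
blue px 50 of 666 mean blue [ 51.7   86.16 148.42] at [ 665.4 -139.6   12.2]
shift [ 30.3  27.  154.7] tcp [ 0.6393 -0.1634  0.1583]
turn [-0.   0.  -0.4] from -1.6 q7 19.2
turn [0.000e+00 1.000e-01 1.796e+02] from -1.6 q7 19.2
turn [0.000e+00 1.000e-01 1.796e+02] from -1.6 q7 19.2
```

Blue ring confirmed: ring colour (52,86,148), cutter at pixel (342,168). Descending and grasping.

```bash
python3 -m jog '[[[27,25.5,80,0,0,-1,40],[27,25.5,110,0,0,-1,40],[27,25.5,145,0,0,-1,40],[27,25.5,154,0,0,-1,40],[27,25.5,154,0,0,-1,40],[27,25.5,154,0,0,-1,40]]]' 25; python3 -m jog '[[[0,0,0,0,0,0,5],[0,0,0,0,0,0,5],[0,0,0,0,0,0,5],[0,0,0,0,0,0,5],[0,0,0,0,0,0,5],[0,0,0,0,0,0,5],[0,0,0,0,0,0,5],[0,0,0,0,0,0,5]]]' 25
```

```text
time: 30.65
position: [0.666, -0.1373, 0.0058]
tool_rot: [2.232, 2.209, -0.0]
ft_force: [0.3, -0.7, 0.5]
grip_width: 0.463
grip_force: 0.0
time: 31.45
position: [0.6658, -0.1368, 0.0052]
tool_rot: [2.232, 2.21, 0.0]
ft_force: [-0.4, 0.1, 2.1]
grip_width: 0.125
grip_force: 25.0
```

```bash
python3 -m jog '[[[0,0,-50,0,0,0,5],[0,0,-95,0,0,0,5],[0,0,-95,0,0,0,5],[-208,-154,-95,0,0,0,5],[-208,-154,-95,0,0,0,5],[-208,-154,-95,0,0,0,5],[-208,-154,-95,0,0,0,5],[-208,-154,-95,0,0,0,5],[-208,-154,-95,0,0,0,5],[-208,-154,-95,0,0,0,5]]]' 30; python3 - <<'E'
from h import *
d,T,m=held(w=7,zr=(-16,6)); save(d['image'],'over4.png')
s=ctrl.get_state(); M=R.from_rotvec(s['tool_rot']).as_matrix(); print(s['position'],'yaw',np.degrees(np.arctan2(M[1,1],M[0,1])))
for r,P in obj(d,-.01,.0165,(.41,.548,-.42,-.24),.022):
    q=np.r_[r[0][0]/1000,r[0][1]/1000,.022]; print('hole in tool',np.round((q-s['position'])@M*1000,1))
obj(d,.0145,.03,(.38,.60,-.45,-.2),.0225)
t=grab('top'); obj(t,.0145,.03,(.38,.60,-.45,-.2),.0225)
E
```

```text
time: 32.45
position: [0.5072, -0.3456, 0.0996]
tool_rot: [-2.238, -2.204, 0.001]
ft_force: [0.0, 0.1, -0.9]
grip_width: 0.125
grip_force: 30.0
held tool-frame 1/50/99% [[-17.9, -6.9, -13.8], [9.9, -1.9, -7.1], [33.3, 6.2, 1.2]] 1406
[ 0.5092769  -0.34306528  0.09948727] yaw -0.6539071398068949
px [319. 153.] 4059 mean [ 508.  -290.4] rect [ 508.2 -291.5] [62.5 65.2] 48.7 z [ 7.4  8.6 10.5]
px [257. 224.] 3133 mean [ 449.2 -354.1] rect [ 444.6 -353.3] [67.9 78.6] 34.8 z [ 7.5  8.6 13.5]
hole in tool [51.5 -1.7 77.5]
hole in tool [-11.  -64.5  77.5]
px [276. 151.] 22959 mean [ 471.3 -290.2] rect [ 475.2 -306.9] [148.6 168.6] 0.8 z [19.4 22.4 23.8]
px [413. 229.] 2504 mean [ 473.3 -283.4] rect [ 478.1 -291. ] [147.9 143.4] 1.0 z [18.  21.3 24.1]
```

View pics/over4.png

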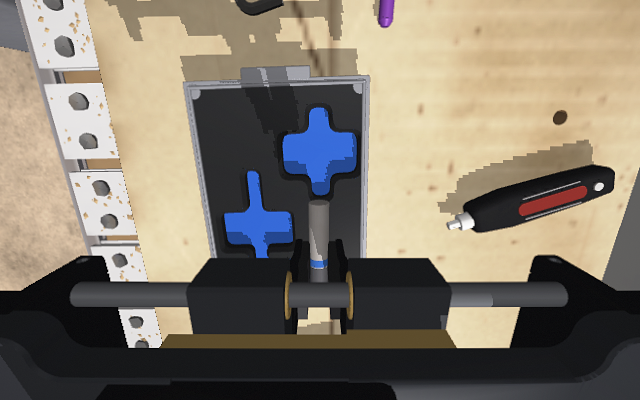

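The blue tray's cutter cutout is at (319,150), with the held cutter just short of it. Moving over it and lowering to hover.

```bash
python3 -m jog '[[[53,-1.5,0,0,0,-1.5,5],[53,-1.5,20,0,0,-1.5,5],[53,-1.5,45,0,0,-1.5,5],[53,-1.5,55,0,0,-1.5,5],[53,-1.5,55,0,0,-1.5,5],[53,-1.5,55,0,0,-1.5,5]]]' 30; python3 - <<'E'
from h import *
d,T,m=held(w=5,zr=(-10,0)); x=T[m][:,0]; print('end',np.sort(x)[-30::6])
s=ctrl.get_state(); M=R.from_rotvec(s['tool_rot']).as_matrix()
im=d['image'].astype(int); W=cloud(d)
k=(W[...,2]<.0165)&(abs(W[...,0]-.508)<.006)&(W[...,1]>-.30)&(W[...,1]<-.23)
v,u=np.nonzero(k); P=ray_at(d,np.c_[u,v],.022); L=(P-s['position'])@M*1000; print('slot end tool x',L[:,0].max())
k=(W[...,2]<.0165)&(abs(W[...,0]-.508)<.04)&(W[...,1]>-.264)&(W[...,1]<-.23)
v,u=np.nonzero(k); L=(ray_at(d,np.c_[u,v],.022)-s['position'])@M*1000; print('slot y range',L[:,1].min(),L[:,1].max(),len(L))
k2=m&(T[...,0]>26); print('cutter y',np.percentile(T[k2][:,1],[2,50,98]))
go((.5081,-.291),.0125,.9)
save(d['image'][100:300,220:420].repeat(3,0).repeat(3,1),'over5.png')
E
```

```text
time: 33.15
position: [0.5094, -0.2899, 0.0454]
tool_rot: [2.202, 2.24, 0.0]
ft_force: [0.0, -0.4, -0.6]
grip_width: 0.126
grip_force: 30.0
held tool-frame 1/50/99% [[-15.0, -4.9, -8.6], [13.9, -0.1, -6.6], [36.4, 4.9, -1.3]] 1290
end [36.23336826 36.30993273 36.35470872 36.42818791 36.49823749]
slot end tool x 63.06195859950055
slot y range -13.051890704533907 35.0267810231855 496
cutter y [-4.80820152 -0.07651132  4.75458809]
shift [-0.5 -1.5 33.4] tcp [ 0.5095 -0.2904  0.0459]
turn [0.1 0.  0.1] from 1.0 q7 38.7
turn [-1.000e-01  1.000e-01 -1.799e+02] from 1.0 q7 38.7
turn [-1.000e-01  1.000e-01 -1.799e+02] from 1.0 q7 38.7
```

View pics/over5.png

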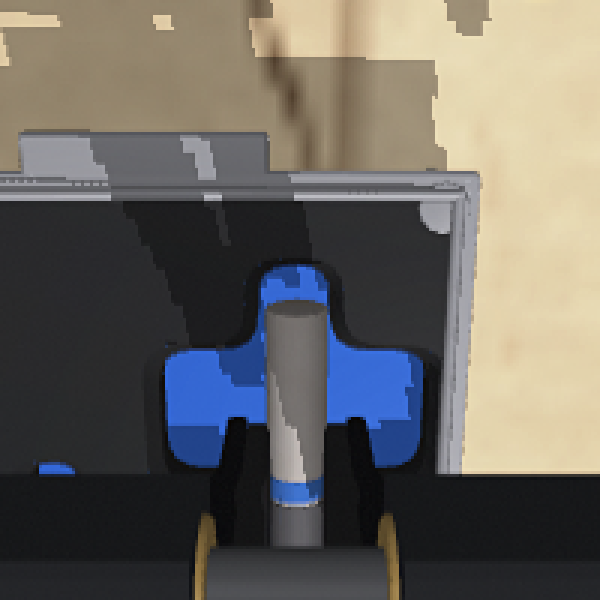

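Well aligned: the slot is at crop (293,270) and the cutter at (297,390). Lowering.

```bash
python3 -m jog '[[[-0.5,-1,12,0,0,0,5],[-0.5,-1,20,0,0,0,5],[-0.5,-1,27,0,0,0,5],[-0.5,-1,32,0,0,0,5],[-0.5,-1,33,0,0,0,5],[-0.5,-1,33,0,0,0,5]]]'
```

```text
time: 33.8
position: [0.507, -0.2905, 0.0131]
tool_rot: [-2.202, -2.238, -0.001]
ft_force: [-4.5, 3.1, 11.5]
grip_width: 0.13
grip_force: 30.0
```

```bash
python3 -m jog '[[[0,0,-1,0,0,0,26],[0,0,-1,0,0,0,26],[0,0,-1,0,0,0,26],[0,0,-1,0,0,0,26],[0,0,-15,0,0,0,26],[0,0,-50,0,0,0,40],[-45,0,-90,0,0,0,40],[-45,0,-90,0,0,0,40],[-45,0,-90,0,0,0,40]]]'; python3 - <<'E'
from h import *
d=grab('wrist'); W=cloud(d); o=np.array([.4758,-.3292]); a=np.radians(.9); Rt=np.array([[np.cos(a),-np.sin(a)],[np.sin(a),np.cos(a)]])
L=(W[...,:2]-o)@Rt*1000
for t in range(4,80,8):
    k=(abs(L[...,0]-33)<2.5)&(abs(L[...,1]-t)<4); print(t,np.round(np.percentile(W[k][:,2]*1000,[20,50,80]),1),end=' ')
go((.443,-.137),.16,16.5)
E
```

```text
time: 34.7
position: [0.5086, -0.3386, 0.1044]
tool_rot: [2.204, 2.232, 0.001]
ft_force: [0.1, -0.5, -0.5]
grip_width: 0.446
grip_force: 0.0
4 [18.3 19.1 20.5] 12 [202.1 207.6 216. ] 20 [191.5 211.2 219.1] 28 [19.6 20.2 21. ] 36 [20.3 20.8 21.5] 44 [20.1 20.8 21.3] 52 [20.4 20.8 21.3] 60 [19.9 20.7 21.2] 68 [19.9 20.6 21.4] 76 [16.7 20.6 22.1] shift [200.1 -62.2 -57.6] tcp [ 0.5082 -0.3361  0.1025]
turn [  0.1   0.  -15.7] from 0.8 q7 41.7
turn [ 0.000e+00 -1.000e-01  1.643e+02] from 0.8 q7 41.7
turn [ 0.000e+00 -1.000e-01  1.643e+02] from 0.8 q7 41.7
```

The blue cutter is seated: top at 20.7, level. Next is the hex key.

```bash
python3 -m jog '[[[160,-45,-45,0,0,-16,40],[160,-45,-45,0,0,-16,40],[160,-45,-45,0,0,-16,40],[160,-45,-45,0,0,-16,40],[160,-45,-45,0,0,-16,40],[160,-45,-45,0,0,-16,40],[160,-45,-45,0,0,-16,40]]]'; python3 - <<'E'
from h import *
d=grab('wrist'); W=cloud(d); save(d['image'],'key.png')
im=d['image'].astype(int)
k=(W[...,2]>.004)&(W[...,2]<.016)&(W[...,0]>.395)&(W[...,0]<.51)&(W[...,1]>-.21)&(W[...,1]<-.06)
k=cv2.morphologyEx(k.astype(np.uint8),cv2.MORPH_OPEN,np.ones((2,2)))
n,l,st,c=cv2.connectedComponentsWithStats(k); i=1+np.argmax(st[1:,4]); print(st[i],c[i])
P=W[l==i][:,:2]*1000; np.save('pics/key.npy',P)
# fit L model: maximise overlap
from scipy.optimize import minimize
def inside(Q):
    x,y=Q.T
    d1=np.maximum(abs(x+14)-4,abs(y-2.5)-46.5); d2=np.maximum(abs(x)-18,abs(y+44)-5.5)
    return np.minimum(d1,d2)
def cost(p):
    a=np.radians(p[2]); Rt=np.array([[np.cos(a),-np.sin(a)],[np.sin(a),np.cos(a)]])
    Q=(P-p[:2])@Rt; dd=inside(Q); 
    # model samples must be covered too
    S=np.array([[-14,t] for t in range(-46,49,4)]+[[t,-44] for t in range(-10,18,4)])@Rt.T+p[:2]
    from scipy.spatial import cKDTree
    e=cKDTree(P).query(S)[0]
    return np.mean(np.maximum(dd,0)**2)+np.mean(np.maximum(e-1,0)**2)
best=min((minimize(cost,(443+dx,-137+dy,16+a),method='Nelder-Mead') for dx in(-8,0,8) for dy in(-8,0,8) for a in(-4,4)),key=lambda r:r.fun)
print(best.x,best.fun)
x,y,yaw=best.x; a=np.radians(yaw); g=np.array([x,y])+np.array([[np.cos(a),-np.sin(a)],[np.sin(a),np.cos(a)]])@[-14,-5]
print('grasp',g); go(g/1000,.003,yaw)
E
```

```text
time: 35.45
position: [0.4602, -0.177, 0.1461]
tool_rot: [-1.87, -2.523, 0.002]
ft_force: [0.1, -0.0, -0.1]
grip_width: 0.46
grip_force: 0.0
[306 109  33  93 823] [313.45808019 161.69501823]Traceback (most recent call last):
  File "<stdin>", line 22, in <module>
  File "<stdin>", line 22, in <genexpr>
    res = _minimize_neldermead(fun, x0, args, callback, bounds=bounds,
                               **options)
    fsim[k] = func(sim[k])
              ~~~~^^^^^^^^
    fx = function(np.copy(x), *(wrapper_args + args))
  File "<stdin>", line 20, in cost
  File "scipy/spatial/_ckdtree.pyx", line 560, in scipy.spatial._ckdtree.cKDTree.__init__
ValueError: data must be finite, check for nan or inf values
```

View pics/key.png

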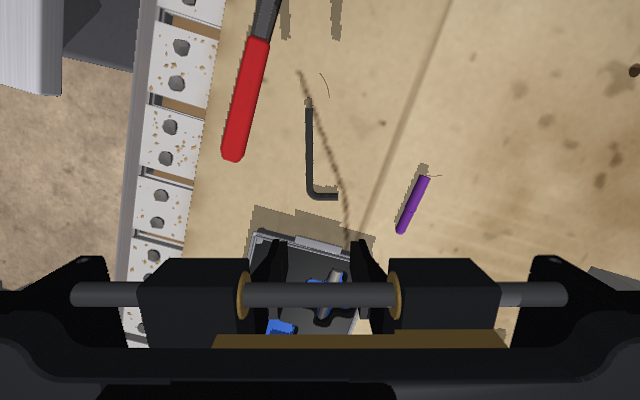

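The key's long arm runs from (309,102) to (313,195), with the short arm out to (338,197).

```bash
cat >> h.py <<'E'
from scipy.optimize import minimize
from scipy.spatial import cKDTree
def rot(a): a=np.radians(a); return np.array([[np.cos(a),-np.sin(a)],[np.sin(a),np.cos(a)]])
def fitkey(P,x0,s=1):
    """pose (mm,mm,deg) of the key outline on points P (mm); s=-1 for a mirrored (tool) frame"""
    P=P[np.isfinite(P).all(1)]; t=cKDTree(P)
    S0=np.array([[-14,v] for v in range(-46,49,4)]+[[v,-44] for v in range(-10,18,4)],float)*[s,1]
    def cost(p):
        Rt=rot(p[2]); x,y=((P-p[:2])@Rt*[s,1]).T
        dd=np.minimum(np.maximum(abs(x+14)-4,abs(y-2.5)-46.5),np.maximum(abs(x)-18,abs(y+44)-5.5))
        e=np.minimum(t.query(S0@Rt.T+p[:2])[0],8)
        return np.mean(np.clip(dd,0,8)**2)+np.mean(np.maximum(e-1,0)**2)
    r=min((minimize(cost,np.array(x0)+(dx,dy,a),method='Nelder-Mead') for dx in(-6,6) for dy in(-6,6) for a in(-4,4)),key=lambda r:r.fun)
    print('key',np.round(r.x,1),'cost',round(r.fun,2),len(P)); return r.x
E
python3 - <<'E'
from h import *
d=grab('wrist'); W=cloud(d)
k=(W[...,2]>.004)&(W[...,2]<.016)&(W[...,0]>.395)&(W[...,0]<.51)&(W[...,1]>-.21)&(W[...,1]<-.06)
k=cv2.morphologyEx(k.astype(np.uint8),cv2.MORPH_OPEN,np.ones((2,2)))
n,l,st,c=cv2.connectedComponentsWithStats(k); i=1+np.argmax(st[1:,4])
x,y,yaw=fitkey(W[l==i][:,:2]*1000,(443,-137,17))
g=np.array([x,y])+rot(yaw)@[-14,-5]; print(g); go(g/1000,.003,yaw)
k=(W[...,2]>.004)&(W[...,2]<.016)&(l==i); print('z',np.percentile(W[k][:,2],[5,50,95]))
E
```

```text
key [ 451.9 -135.3   16.4] cost 0.04 834
[ 439.83833089 -144.06934502]
shift [ 37.9  -9.7 143.2] tcp [ 0.4603 -0.1775  0.1462]
turn [-0.1 -0.   0.4] from 16.8 q7 35.9
turn [ 0.000e+00 -1.000e-01 -1.796e+02] from 16.8 q7 35.9
turn [ 0.000e+00 -1.000e-01 -1.796e+02] from 16.8 q7 35.9
z [0.00669654 0.00830238 0.00968767]
```

```bash
python3 -m jog '[[[38,-9.5,80,0,0,0.4,30],[38,-9.5,110,0,0,0.4,30],[38,-9.5,135,0,0,0.4,30],[38,-9.5,143,0,0,0.4,30],[38,-9.5,143,0,0,0.4,30],[38,-9.5,143,0,0,0.4,30]]]' 25; python3 -m jog '[[[0,0,0,0,0,0,2],[0,0,0,0,0,0,2],[0,0,0,0,0,0,2],[0,0,0,0,0,0,2],[0,0,0,0,0,0,2],[0,0,0,0,0,0,2],[0,0,0,0,0,0,2],[0,0,0,0,0,0,2]]]' 25
```

```text
time: 36.15
position: [0.4414, -0.1441, 0.0046]
tool_rot: [1.88, 2.515, -0.0]
ft_force: [0.1, -0.1, 0.0]
grip_width: 0.347
grip_force: 0.0
time: 36.95
position: [0.4408, -0.143, 0.0042]
tool_rot: [1.879, 2.517, 0.0]
ft_force: [-1.0, -0.7, 5.1]
grip_width: 0.084
grip_force: 25.0
```

```bash
python3 -m jog '[[[0,0,-50,0,0,0,2],[0,0,-95,0,0,0,2],[-248,-66,-95,0,0,15.8,2],[-248,-66,-95,0,0,15.8,2],[-248,-66,-95,0,0,15.8,2],[-248,-66,-95,0,0,15.8,2],[-248,-66,-95,0,0,15.8,2],[-248,-66,-95,0,0,15.8,2],[-248,-66,-95,0,0,15.8,2],[-248,-66,-95,0,0,15.8,2]]]' 30; python3 - <<'E'
from h import *
d,T,m=held(w=60,ax=(-60,70),zr=(-10,9)); save(d['image'][90:340,150:490].repeat(2,0).repeat(2,1),'over6.png')
L=T[m]; dark=d['image'][m].max(-1)<110
k=(T[...,2]>-9)&(T[...,2]<6)&(T[...,0]>12)&(T[...,0]<70)&(abs(T[...,1])<15)
P=T[k]; print('arm: end x',np.percentile(P[:,0],[1,50,99]),'y mid by x',[ (q,round(np.median(P[abs(P[:,0]-q)<4][:,1]),1)) for q in (20,30,40,50)],'z',np.percentile(P[:,2],[5,50,95]))
s=ctrl.get_state(); M=R.from_rotvec(s['tool_rot']).as_matrix()
W=cloud(d)
for r,Q in obj(d,-.01,.0165,(.41,.49,-.43,-.29),.022):
    q=np.r_[r[0][0]/1000,r[0][1]/1000,.022]; print('hole in tool',np.round((q-s['position'])@M*1000,1))
    # long-arm slot beyond notch
    z=Q[Q[:,1]>-338]; print('slot x',np.percentile(z[:,0],[3,50,97]),'slot end y',Q[:,1].max(),'notch y',np.round([Q[abs(Q[:,0]-425)<4][:,1].min(),Q[abs(Q[:,0]-425)<4][:,1].max(),Q[:,0].min()],1))
go((.4483,-.3606),.06,.9)
E
```

```text
time: 37.95
position: [0.448, -0.3976, 0.0981]
tool_rot: [-2.204, -2.236, -0.001]
ft_force: [0.5, 1.2, -0.9]
grip_width: 0.082
grip_force: 30.0
held tool-frame 1/50/99% [[-38.1, -12.1, -9.1], [16.5, -0.9, -3.7], [55.3, 9.5, -0.2]] 1591
arm: end x [12.38680349 35.61697595 55.41559195] y mid by x [(20, np.float64(-1.5)), (30, np.float64(-0.9)), (40, np.float64(-1.4)), (50, np.float64(-0.8))] z [-4.95420437 -3.59249533 -2.05688131]
px [363. 101.] 396 mean [ 481.4 -300.1] rect [ 481.3 -300.7] [12.9 18.9] 0.8 z [7.4 8.5 9.6]
px [323. 172.] 3861 mean [ 450.5 -358.7] rect [ 447.6 -356.7] [ 64.4 101.5] 3.1 z [ 7.4  8.6 12. ]
hole in tool [95.6 34.4 76.5]Traceback (most recent call last):
  File "<stdin>", line 11, in <module>
    return umr_minimum(a, axis, None, out, keepdims, initial, where)
ValueError: zero-size array to reduction operation minimum which has no identity
```

View pics/over6.png

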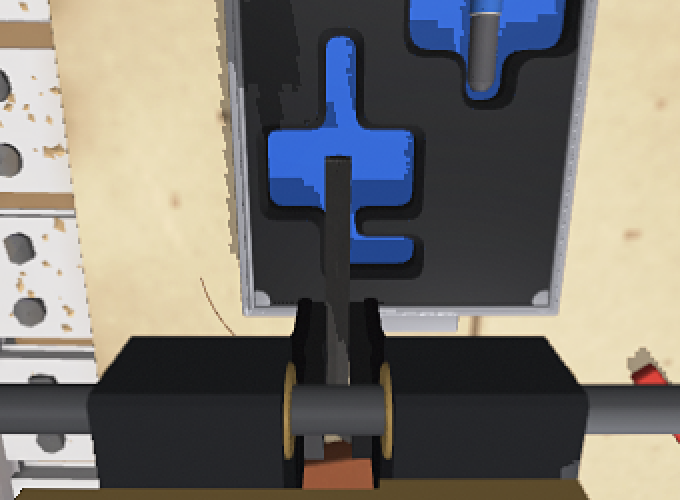

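```bash
python3 - <<'E'
from h import *
d=load('wrist'); s=ctrl.get_state(); M=R.from_rotvec(s['tool_rot']).as_matrix(); print(s['position'])
W=cloud(d); k=(W[...,2]<.0165)&(W[...,2]>0)&(W[...,0]>.41)&(W[...,0]<.488)&(W[...,1]>-.43)&(W[...,1]<-.29)
v,u=np.nonzero(k); T=(ray_at(d,np.c_[u,v],.022)-s['position'])@M*1000
print('max x (slot end)',T[:,0].max())
for x in range(0,100,6):
    q=T[abs(T[:,0]-x)<1.5][:,1]
    if len(q): print(x,np.round([q.min(),q.max(),(q.min()+q.max())/2],1),end=' | ')
for y in (-25,25,32):
    q=T[abs(T[:,1]-y)<2][:,0]
    if len(q): print('\ny',y,np.round([q.min(),q.max()],1))
go((.4483,-.3606),.06,.9)
E
```

```text
[ 0.44838261 -0.39705703  0.09832075]
max x (slot end) 105.07670744115195
0 [ 4.7 33.6 19.1] | 6 [ 4.6 30.7 17.7] | 12 [4.6 6.4 5.5] | 18 [-28.1  29.3   0.6] | 24 [-31.5  31.8   0.2] | 30 [-31.3  32.4   0.6] | 36 [-31.9  32.2   0.2] | 42 [-31.7  32.    0.2] | 48 [-31.5  31.7   0.1] | 54 [-26.1  27.3   0.6] | 60 [-5.7  6.1  0.2] | 66 [-5.7  6.8  0.6] | 72 [-5.6  6.   0.2] | 78 [-5.6  5.9  0.2] | 84 [-5.5 32.8 13.6] | 90 [-5.5 38.2 16.4] | 96 [28.2 38.7 33.5] | 
y -25 [18.2 53.3]

y 25 [-9.4 53.2]

y 32 [ -9.5 105.1]
shift [36.4  0.5 38.4] tcp [ 0.4484 -0.3971  0.0983]
turn [-0.  -0.1 -0. ] from 0.9 q7 50.7
turn [ -0.2   0.  180. ] from 0.9 q7 50.7
turn [ -0.2   0.  180. ] from 0.9 q7 50.7
```

The cutout's notch centre is 35.7 mm along tool x and its slot centre is at y 0.3. The key tip has to advance 34.3 mm.

```bash
python3 -m jog '[[[34.3,0.5,0,0,0,0,2],[34.3,0.5,20,0,0,0,2],[34.3,0.5,45,0,0,0,2],[34.3,0.5,58,0,0,0,2],[34.3,0.5,58,0,0,0,2],[34.3,0.5,58,0,0,0,2]]]' 30; python3 - <<'E'
from h import *
d=grab('wrist'); s=ctrl.get_state(); M=R.from_rotvec(s['tool_rot']).as_matrix(); W=cloud(d); Tp=(W-s['position'])@M*1000
k=(Tp[...,2]>-9)&(Tp[...,2]<6)&(Tp[...,0]>12)&(Tp[...,0]<70)&(abs(Tp[...,1])<12); P=Tp[k]
print('arm end',np.percentile(P[:,0],99),'y',[np.round(np.percentile(P[abs(P[:,0]-q)<4][:,1],[3,97]).mean(),1) for q in (16,30,50)])
k=(W[...,2]<.0165)&(W[...,2]>0)&(W[...,0]>.41)&(W[...,0]<.468)&(W[...,1]>-.43)&(W[...,1]<-.29)
v,u=np.nonzero(k); T=(ray_at(d,np.c_[u,v],.022)-s['position'])@M*1000
q=T[abs(T[:,1])<5]; print('slot end',q[:,0].max(),'slot y',[np.round(np.percentile(T[abs(T[:,0]-x)<3][:,1],[2,98]),1).tolist() for x in (30,45,50)])
print(s['position'])
save(d['image'][90:340,150:490].repeat(2,0).repeat(2,1),'over7.png')
go((.4483,-.3606),.0125,.9)
E
```

```text
time: 38.6
position: [0.4483, -0.3647, 0.0414]
tool_rot: [2.206, 2.236, 0.0]
ft_force: [-0.3, -0.0, 1.2]
grip_width: 0.075
grip_force: 30.0
arm end 56.47688785216666 y [np.float64(2.1), np.float64(-1.1), np.float64(-0.8)]
slot end 60.398735916460865 slot y [[-6.9, 5.4], [-6.8, 5.2], [-6.7, 5.2]]
[ 0.44860759 -0.36530202  0.04192141]
shift [ 4.7 -0.3 29.4] tcp [ 0.4486 -0.3653  0.0419]
turn [ 0.1  0.  -0.1] from 0.8 q7 49.3
turn [ 1.000e-01 -1.000e-01  1.799e+02] from 0.8 q7 49.3
turn [ 1.000e-01 -1.000e-01  1.799e+02] from 0.8 q7 49.3
```

View pics/over7.png

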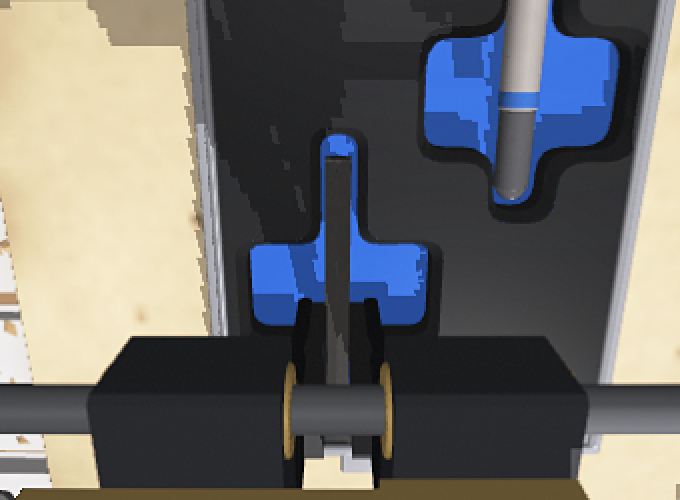

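```bash
python3 -m jog '[[[2,0,8,0,0,0,2],[2,0,15,0,0,0,2],[2,0,20,0,0,0,2],[2,0,24,0,0,0,2],[2,0,24,0,0,0,2]]]'; python3 -m jog '[[[0,0,2,0,0,0,2],[0,0,4,0,0,0,2],[0,0,5,0,0,0,2],[0,0,5,0,0,0,2]]]'
```

```text
time: 39.15
position: [0.4474, -0.3628, 0.0161]
tool_rot: [-2.206, -2.235, 0.001]
ft_force: [-0.4, 0.3, -1.2]
grip_width: 0.078
grip_force: 30.0
time: 39.55
position: [0.4479, -0.3632, 0.0123]
tool_rot: [2.207, 2.236, 0.0]
ft_force: [-1.7, 0.3, 2.6]
grip_width: 0.078
grip_force: 30.0
```

```bash
python3 -m jog '[[[0,0,0,0,0,0,24],[0,0,0,0,0,0,24],[0,0,0,0,0,0,24],[0,0,0,0,0,0,24],[0,0,-15,0,0,0,24],[0,0,-50,0,0,0,24],[0,0,-100,0,0,0,40],[-50,0,-150,0,0,0,40],[-50,0,-150,0,0,0,40],[-50,0,-150,0,0,0,40]]]'; python3 - <<'E'
from h import *
d=grab('wrist'); W=cloud(d); o=np.array([.4758,-.3292]); L=(W[...,:2]-o)@rot(.9)*1000
f=lambda x,y: np.round(np.nanmedian(W[(abs(L[...,0]-x)<2)&(abs(L[...,1]-y)<3)][:,2])*1000,1)
print('key long',[(y,f(-28,y)) for y in range(-70,24,10)],'short',[(x,f(x,-70)) for x in (-15,-8,0)],'cutter',[(y,f(33,y)) for y in (10,20,30,40,50,60)],'foam',f(0,0))
save(d['image'][40:300,150:490].repeat(2,0).repeat(2,1),'fin_blue.png')
E
```

```text
time: 40.55
position: [0.4488, -0.4172, 0.1663]
tool_rot: [2.206, 2.226, -0.001]
ft_force: [-0.1, -0.5, -0.1]
grip_width: 0.448
grip_force: 0.0
key long [(-70, np.float64(16.8)), (-60, np.float64(275.3)), (-50, np.float64(16.3)), (-40, np.float64(16.2)), (-30, np.float64(16.8)), (-20, np.float64(16.7)), (-10, np.float64(16.4)), (0, np.float64(16.3)), (10, np.float64(16.6)), (20, np.float64(16.5))] short [(-15, np.float64(14.8)), (-8, np.float64(16.1)), (0, np.float64(17.3))] cutter [(10, np.float64(20.2)), (20, np.float64(20.2)), (30, np.float64(20.0)), (40, np.float64(20.7)), (50, np.float64(20.3)), (60, np.float64(21.0))] foam 22.6
```

View pics/fin_blue.png

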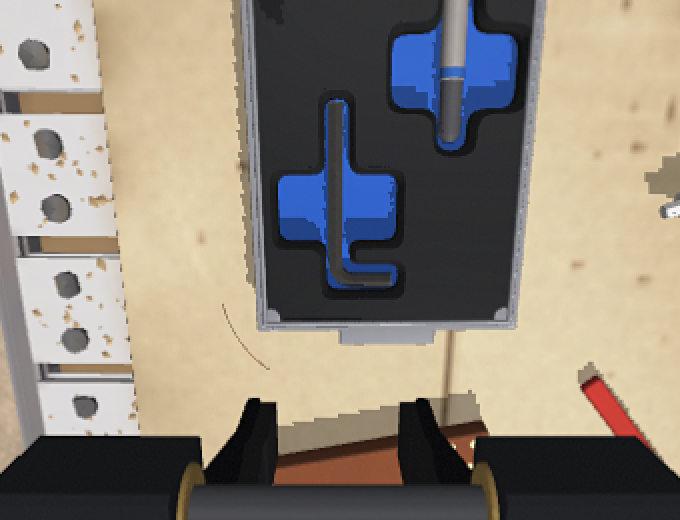

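The key (crop (340,200)) and the blue cutter both lie flat in the blue tray, with tops at 16.5 and 20.5 mm. Everything is seated, so I'm handing in.

```bash
python3 -c "
from bench import ctrl
print(ctrl.close_job())"
```

```text
the job is handed in; nothing more can be done
None
```

Both kits are made up and handed in at about 41 s of the 120 s: all five parts measured down on their cutout floors after release. The collet and nut each needed a second press with closed fingertips to seat fully.

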